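# Fetch the bearing housing from behind the parts that crowd it

## Robot

A 6-joint arm with a two-finger parallel gripper is mounted at the origin on the work surface. World frame = base frame: x ahead of the robot, y to its left, z up, the work surface at z = 0. Lengths are in mm, angles in rad, forces in N, time in s.
With the tool pointing down it reaches from about 250 to 800 mm from the base axis. Payload 8.5 kg.
Tool frame: the origin (TCP) lies midway between the tips of the shut fingers; the grasp point (between the pads) lies 19 mm behind it; z points along the fingers, y is the line along which they close (so a half turn about z gives the same grasp; the last joint's range is limited). The gripper opens to 85 mm and grips with 20 to 120 N. Pads are 22 mm wide; open, the fingers measure 114 mm over their backs; the gripper's body (76 mm by 85 mm) begins 54 mm behind the grasp point. The pads swing forward as they close: fully open they stand 13 mm farther back than shut.
Start: joints at [-1.268, 0.238, -0.013, 1.319, 0, 1.571], TCP at [156.537, -501.074, 231.276] pointing down, gripper open.
Joint ranges: [-2.66, 2.66], [-1.03, 1.9], [-1.14, 1.46], [-1.82, 2.27], [-1.45, 1.34], [-3.14, 3.14]. Speed limits (rad/s): [2.22, 2.22, 2.79, 3.14, 3.14, 3.14].

## Interface

Orientations are given as a unit quaternion [x, y, z, w].
In Python, from workcell import * gives the robot as it stands.
- The arm moves only by the tool play_rows, never from a script. Its argument "increments" is a list of rows, each an object of numbers: "rx", "ry", "rz": the turn, a rotation vector about the tool's x, y, z in rad; "tx", "ty", "tz": the shift along the tool's x, y, z in mm; "gripper": the opening, from -1 (shut) to 1 (fully open), so that 0 is half open. A call has 1 to 12 rows; each row shifts and turns the commanded pose from where the row before left it, along the tool's axes as they then stand; what a row does not reach is not made up. A row lasts 1/12 s, in which the tool goes at most 41.7 mm and 7.16 degrees, less where a joint would pass 70% of its speed; a pose out of reach is approached as far as the arm can. A call with a gripper value outside its range is refused whole. The fingers move at their own pace and stop on an object; "force" is the grip in N (left out, the last holds). Time passes only in rows, so rows that do not move let the fingers close. It gives the time, the measured TCP pose, the force, the opening and the grip force at its end, in the units of the state.
- state(): the state, without advancing time (a new reading comes with each control period).
- snapshot(name): name is "scene" or "top" or "wrist"; returns a dict with "image" (420x560x3 uint8, red, green, blue), "fx", "fy", "cx", "cy" (pixels), "dist" ([k1, k2, p1, p2, k3] as OpenCV has them; the pictures are not rectified), "world_from_camera" (4x4, takes a point from camera to world coordinates). Camera axes: x right, y down, z forward; pixel columns grow to the right and rows downward; lengths in mm; the calibration is good to about 2 mm. A picture is of the moment at which its call begins. There is no depth.
- sign_off(): hands the job in; it is judged then, once.
Trained networks look in a picture, given as the dict that the camera call returned (one of the last four; its "shot" number tells which), for a name from the list of things; names that differ only in an ending like _2 or _b are one class to them, and where a whole thing is asked for, a point or a joint stands for the part that bears it (a point fixed in the world has none). Each returns a list of dicts, best first, with "confidence" (0 to 1); they miss things now and then, are a little off and sometimes report something else, mostly with a low value. They report only what shows in the picture. A call takes as long as a camera call. They do not tell look-alikes from the thing itself.
- spot_in(picture, name): "position" ([column, row] in pixels, amid what is visible of it).
- masks_of(picture, name): "region" (420x560 bool, what is visible of it) and "position" ([column, row] in pixels, amid what is visible of it).
- tip_of(picture, name): "position" ([column, row] in pixels: a listed point, or the origin of a listed thing).
The state is a dict: "clock": time; "joint_pos": joint angles; "dq": joint speeds; "tau": joint torques, N m; "tool_pos": TCP position; "eef_rot": TCP orientation; "force": force on the tool from outside, world axes, zero at the start; "moment": the same for the moment, N m; "width": finger opening in mm; "finger_force": force on a finger pad.
Only numpy, scipy, OpenCV 4.12 (cv2) and the standard library are available. Lean on these libraries where they do the work, as an engineer would, in place of code of your own. Each camera call takes 0.05 s, during which the arm holds its last target. There are 200 camera calls.

## Task

The low aluminium bearing housing on the plywood tray is hemmed in by three tall parts. Stand all three upright on the black rubber mat, then fetch the housing and lower it gently so that it lies flat inside the raised ring of the joint plate, and only then put each tall part back upright on the very spot of the tray where it stood at first. Tip nothing over, and leave the screw tub and the shaft collar in the tray's corners where they are.

Things in the scene. Friction and masses are not known exactly. Their poses are not given: they have to be found in the camera images.
- flange: Bearing housing: plain solid aluminium disc with a dark bearing in its top, 50 mm diameter, 30 mm high, about 160 g. Origin: centre of its underside, z up along its axis. It starts flat on the floor of the tray, and three tall parts stand round it (towards the robot, left and right), each about 62 mm away centre to centre: too close for a gripper to get down to it until they are gone. Any yaw is alike.
- can: Spray can of bare aluminium with a white cap: round, 46 mm diameter up to 74 mm, cone to the cap (27 mm diameter), 98 mm high in all, about 170 g. Origin: centre of its underside, z up along its axis. Stands upright in one of the three places round the housing.
- motor: Geared motor standing on end: black square body 42 x 42 mm up to 44 mm, then a round steel gearbox 36 mm in diameter from 44 to 82 mm (the place to grip), then an 8 mm shaft up to 96 mm; about 350 g. Origin: centre of its underside, z up along its axis. x, y square to the body. Stands upright in one of the three places.
- bracket: Upright lattice bracket of dark steel sheet: two parallel face plates with windows, 44 mm wide along its x, 40 mm apart outside to outside along its y (grip across these), 94 mm high, about 200 g. The plates are solid across from 45 to 75 mm of height (the place to grip); closed by a plate at the top and at the bottom. Origin: centre of its underside, z up along its axis. Stands upright in one of the three places.
- bay: Plywood tray, fixed to the bench: floor 6 mm thick, low rim 14 mm high, 175 mm (x) by 206 mm (y). Origin: underside, below the centre mark for the housing; the floor reaches from -110 to +65 mm in its x and +-103 mm in its y. Four thin circles are marked on the floor (no relief): the housing at (0, 0) and the tall parts near (-62, 0), (0, 62) and (0, -62) mm in its axes; which part stands where changes, and parts may stand a few mm off the marks.
- mat: Black rubber mat, fixed, 280 mm along its x, 130 mm along its y, 3 mm thick, empty. Origin: centre of its underside. Side area for the three tall parts, room for them in a row along x.
- seat: Joint plate, fixed: dark steel 130 x 130 mm, 6 mm thick, with a raised aluminium ring round its centre, 82 mm outside and 72 mm inside diameter, 5 mm high above the plate. Origin: centre of its underside, on the axis of the ring. Small brass studs at the corners.
- tub: Small grey round tub of screws, 36 mm diameter, 24 mm high, loose in the front left corner of the tray (near (-83, 77) mm in the tray's axes). Bystander: leave it. Origin: centre of its underside.
- collar: Small steel shaft collar lying flat, 32 mm diameter, 12 mm bore, 18 mm high, loose in the front right corner of the tray (near (-83, -77) mm in the tray's axes). Bystander: leave it. Origin: centre of its underside.
There are look-alikes about, which are no part of the job. Leave any red look-alike of the seat alone. Leave any red look-alike of the flange alone.

How it is judged:
By the outcome, as a careful person would: the job done as asked, in the order asked, and still so for the second after the job is handed in, with the robot touching nothing.
It also fails if it takes over 128 s, if anything falls off the work surface, if the arm or the gripper's body presses on something with over 40 N, if the wrist force passes 120 N, or if a joint passes its speed limit or range.

## Working session

There is one attempt and no reset: what is moved stays moved. The work goes in short steps, Python scripts to look and compute and a tool call to move; the robot and the scene stay as the last step left them, time stands still between calls to the robot, and variables do not carry over. Pictures are saved under pics/ and viewed, at most 14 in all, crops included, and the job is handed in when it is done.

Besides the shell and the picture viewer there is one more tool, called after "Emit:" as name(argument=value, ...) on one line, values as JSON. play_rows: Moves the arm, as the interface text tells. Its arguments: {"type":"object","properties":{"increments":{"type":"array","items":{"type":"object","properties":{"rx":{"type":"number"},"ry":{"type":"number"},"rz":{"type":"number"},"tx":{"type":"number"},"ty":{"type":"number"},"tz":{"type":"number"},"gripper":{"type":"number"}}}},"force":{"type":"number"}},"required":["increments"]}

```bash
mkdir -p pics; ls; python3 - <<'E'
from workcell import *
import cv2
print({k:v for k,v in state().items()})
for n in ("scene","top"):
    s=snapshot(n); cv2.imwrite(f"pics/{n}0.png",s["image"][:,:,::-1])
    print(n,s["fx"],s["cx"],s["cy"],s["dist"],s["world_from_camera"])
    for o in "flange can motor bracket bay mat seat tub collar".split():
        print(o,[(d["position"],round(d["confidence"],2)) for d in tip_of(s,o)])
E
```

```text
pics
{'clock': 0.0, 'joint_pos': array([-1.26799950e+00,  2.38774957e-01, -1.42622019e-02,  1.31918817e+00,
        9.38827571e-06,  1.57080498e+00]), 'dq': array([ 7.35184509e-04, -9.87330084e-04, -1.06612273e-03,  1.45030778e-04,
       -6.41273980e-05, -1.41838315e-03]), 'tau': array([-3.90293526e-04, -5.38771605e+01,  3.46440482e+01,  1.82996312e-02,
       -5.70574764e-05, -1.37767847e-05]), 'tool_pos': array([ 156.42924758, -500.71877483,  230.6775805 ]), 'eef_rot': array([ 9.88561536e-01,  1.50816377e-01, -1.03124120e-04, -7.07035194e-04]), 'force': array([-0.55921834, -0.87889922, -0.59141858]), 'moment': array([-0.0494288 , -0.01875957,  0.05097377]), 'finger_force': 0.0, 'width': 85.50099969791205}
scene 488.0057290177056 278.5207433536222 208.54570139524873 [-0.00085542  0.          0.          0.          0.        ] [[ 4.65670413e-01  5.49242264e-01 -6.93890483e-01  1.30464005e+03]
 [ 8.84936877e-01 -2.94454421e-01  3.60809255e-01 -4.53955567e+02]
 [-6.14742809e-03 -7.82067471e-01 -6.23163445e-01  7.59875358e+02]
 [ 0.00000000e+00  0.00000000e+00  0.00000000e+00  1.00000
[... 392 characters left out ...]
76 210.98273075843443 [-0.06537893  0.          0.          0.          0.        ] [[ 2.28655319e-02 -9.72724510e-01  2.30833694e-01  3.57382213e+02]
 [-9.99724875e-01 -2.34550191e-02  1.90479140e-04 -7.07649189e+00]
 [ 5.22892498e-03 -2.30774542e-01 -9.72993201e-01  7.84853858e+02]
 [ 0.00000000e+00  0.00000000e+00  0.00000000e+00  1.00000000e+00]]
flange [([264.8, 216.9], 0.86), ([247.2, 144.3], 0.79)]
can [([236.6, 218.8], 0.77)]
motor [([270.0, 252.0], 0.75), ([305.7, 262.2], 0.37)]
bracket [([295.4, 220.4], 0.98)]
bay [([262.1, 220.9], 0.67), ([265.7, 220.6], 0.41)]
mat [([144.4, 203.0], 0.72)]
seat [([393.8, 198.3], 0.56), ([421.5, 317.6], 0.56)]
tub []
collar [([307.2, 260.4], 0.47)]
```

View images.

View pics/top0.png

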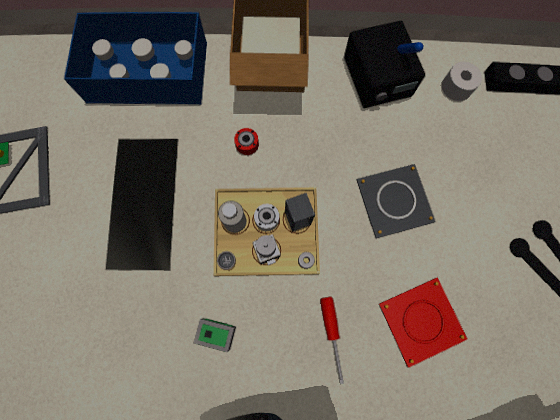

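View pics/scene0.png

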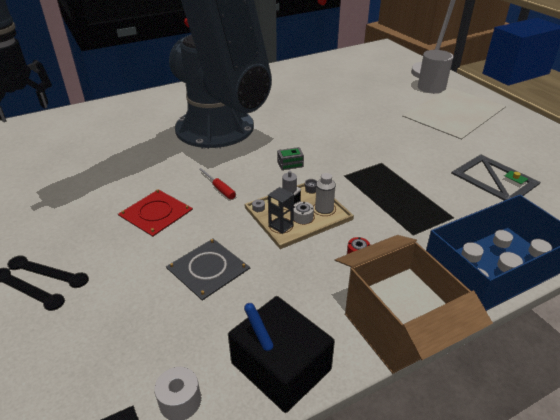

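```bash
cat > h.py <<'E'
from workcell import *
import numpy as np, cv2
from scipy.spatial.transform import Rotation as R
def ray(s,px):
    K=np.array([[s["fx"],0,s["cx"]],[0,s["fy"],s["cy"]],[0,0,1.]])
    u=cv2.undistortPoints(np.array([[px]],float),K,np.array(s["dist"],float))[0,0]
    T=np.array(s["world_from_camera"]); return T[:3,3],T[:3,:3]@np.array([u[0],u[1],1])
def onz(s,px,z):
    o,d=ray(s,px); return (o+d*(z-o[2])/d[2])[:2]
def tri(a):  # list of (snap,px): least-squares point, and mean residual
    A=np.zeros((3,3));b=np.zeros(3);L=[]
    for s,p in a:
        o,d=ray(s,p);d=d/np.linalg.norm(d);P=np.eye(3)-np.outer(d,d);A+=P;b+=P@o;L.append((P,o))
    x=np.linalg.solve(A,b); return x,[round(float(np.linalg.norm(P@(x-o))),1) for P,o in L]
def proj(s,X):
    T=np.linalg.inv(np.array(s["world_from_camera"]))
    K=np.array([[s["fx"],0,s["cx"]],[0,s["fy"],s["cy"]],[0,0,1.]])
    return cv2.projectPoints(np.atleast_2d(np.array(X,float)),cv2.Rodrigues(T[:3,:3])[0],T[:3,3],K,np.array(s["dist"],float))[0][:,0]
E
python3 - <<'E'
from h import *
np.set_printoptions(precision=1,suppress=True)
a=snapshot("scene");b=snapshot("top")
for o in "flange can motor bracket bay mat seat tub collar".split():
    for da in tip_of(a,o):
        for db in tip_of(b,o):
            x,r=tri([(a,da["position"]),(b,db["position"])])
            if max(r)<15: print(o,x,r)
E
```

```text
flange [684.9  63.    8.3] [1.5, 1.5]
flange [525.5  20.    6. ] [1.2, 1.2]
motor [461.3  14.7   3.2] [5.7, 5.7]
bracket [523.3 -46.3  -8.8] [1.2, 1.2]
bay [526.   22.8   4.4] [1.0, 1.0]
mat [554.6 274.2  -1.6] [3.3, 3.3]
seat [ 331.3 -291.2   -7.3] [0.8, 0.8]
seat [ 574.  -246.8   -8.1] [6.2, 6.2]
tub [440.4  93.4   3.9] [2.1, 2.1]
tub [452.7 113.1 -53.2] [11.4, 11.4]
collar [443.1 -64.5  12.9] [4.1, 4.1]
```

Top view: can at left (232,215), motor in front (266,248), bracket on the right (299,213), housing in the middle (266,216). The grey seat is at (397,200), the mat at (142,204), and the red look-alikes at (423,322) and (246,141). I'm moving the arm over the tray for a wrist view.

Emit:
play_rows(increments=[{"rz": 0.101,"tz": -35},{"rz": 0.101,"tz": -35},{"rz": 0.101,"tz": -35},{"tx": 17,"ty": -30},{"tx": 17,"ty": -35},{"tx": 17,"ty": -35},{"tx": 17,"ty": -35},{"tx": 17,"ty": -35},{"tx": 17,"ty": -35},{"tx": 17,"ty": -35},{"tx": 17,"ty": -35},{"tx": 17,"ty": -35}])

```text
schema error: expected keys rx, ry, rz, tx, ty, tz, gripper
```

Emit:
play_rows(increments=[{"tx": 17,"ty": -35},{"tx": 17,"ty": -35},{"tx": 17,"ty": -35},{"tx": 17,"ty": -35},{"tx": 17,"ty": -35},{"tx": 17,"ty": -31},{"tx": 15},{}])

```text
schema error: expected keys rx, ry, rz, tx, ty, tz, gripper
```

```bash
python3 - <<'E'
from h import *
np.set_printoptions(precision=3,suppress=True)
st=state();print(st["clock"],st["tool_pos"],R.from_quat(st["eef_rot"]).as_matrix())
s=snapshot("wrist"); cv2.imwrite("pics/w0.png",s["image"][:,:,::-1]); print(s["fx"],s["dist"],s["world_from_camera"])
E
```

```text
2.15 [ 156.539 -501.078  231.293] [[ 0.955  0.298 -0.   ]
 [ 0.298 -0.955  0.   ]
 [ 0.    -0.    -1.   ]]
296.07224801060033 [-0.06  0.    0.    0.    0.  ] [[   0.298   -0.906   -0.3    234.24 ]
 [  -0.955   -0.283   -0.093 -477.371]
 [  -0.001    0.314   -0.949  372.187]
 [   0.       0.       0.       1.   ]]
```

View pics/w0.png

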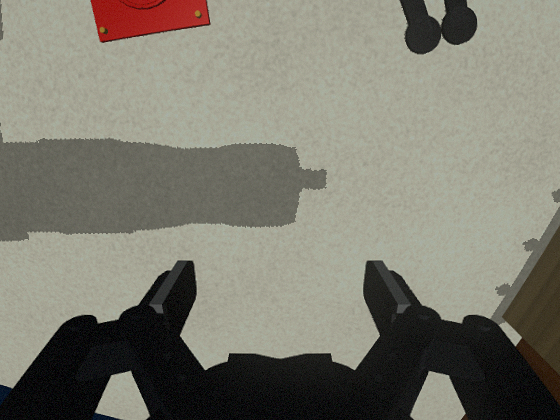

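Emit:
play_rows(increments=[{"rx": 0,"ry": 0,"rz": 0.101,"tx": 0,"ty": 0,"tz": -35,"gripper": 1},{"rx": 0,"ry": 0,"rz": 0.101,"tx": 0,"ty": 0,"tz": -35,"gripper": 1},{"rx": 0,"ry": 0,"rz": 0.101,"tx": 0,"ty": 0,"tz": -35,"gripper": 1},{"rx": 0,"ry": 0,"rz": 0,"tx": 24,"ty": -32,"tz": 0,"gripper": 1},{"rx": 0,"ry": 0,"rz": 0,"tx": 24,"ty": -32,"tz": 0,"gripper": 1},{"rx": 0,"ry": 0,"rz": 0,"tx": 24,"ty": -32,"tz": 0,"gripper": 1},{"rx": 0,"ry": 0,"rz": 0,"tx": 24,"ty": -32,"tz": 0,"gripper": 1},{"rx": 0,"ry": 0,"rz": 0,"tx": 24,"ty": -32,"tz": 0,"gripper": 1},{"rx": 0,"ry": 0,"rz": 0,"tx": 24,"ty": -32,"tz": 0,"gripper": 1},{"rx": 0,"ry": 0,"rz": 0,"tx": 24,"ty": -32,"tz": 0,"gripper": 1},{"rx": 0,"ry": 0,"rz": 0,"tx": 24,"ty": -32,"tz": 0,"gripper": 1},{"rx": 0,"ry": 0,"rz": 0,"tx": 24,"ty": -32,"tz": 0,"gripper": 1}], force=40)

```text
clock: 3.2
tool_pos: [373.3, -211.4, 336.6]
eef_rot: [1.0, -0.0, 0.0, 0.0]
force: [1.1, -1.0, -0.4]
width: 85.5
finger_force: 0.0
```

Emit:
play_rows(increments=[{"rx": 0,"ry": 0,"rz": 0,"tx": 24,"ty": -32,"tz": 0,"gripper": 1},{"rx": 0,"ry": 0,"rz": 0,"tx": 24,"ty": -32,"tz": 0,"gripper": 1},{"rx": 0,"ry": 0,"rz": 0,"tx": 24,"ty": -32,"tz": 0,"gripper": 1},{"rx": 0,"ry": 0,"rz": 0,"tx": 24,"ty": -32,"tz": 0,"gripper": 1},{"rx": 0,"ry": 0,"rz": 0,"tx": 24,"ty": -32,"tz": 0,"gripper": 1},{"rx": 0,"ry": 0,"rz": 0,"tx": 24,"ty": -32,"tz": 0,"gripper": 1},{"rx": 0,"ry": 0,"rz": 0,"tx": 24,"ty": -30,"tz": 0,"gripper": 1},{"rx": 0,"ry": 0,"rz": 0,"tx": 0,"ty": 0,"tz": 0,"gripper": 1},{"rx": 0,"ry": 0,"rz": 0,"tx": 0,"ty": 0,"tz": 0,"gripper": 1}])

```text
clock: 3.95
tool_pos: [541.4, 5.8, 335.4]
eef_rot: [1.0, 0.005, -0.001, -0.002]
force: [-0.3, 0.0, 0.1]
width: 85.7
finger_force: 0.0
```

```bash
python3 - <<'E'
from h import *
np.set_printoptions(precision=3,suppress=True)
st=state();print(st["clock"],st["tool_pos"],R.from_quat(st["eef_rot"]).as_matrix())
s=snapshot("wrist"); cv2.imwrite("pics/w1.png",s["image"][:,:,::-1]); import pickle; pickle.dump(s,open("w1.pkl","wb"))
for o,z in dict(flange=6,can=6,motor=6,bracket=6,bay=0,mat=0,seat=0).items():
    print(o,[(d["position"],round(d["confidence"],2),onz(s,d["position"],z)) for d in tip_of(s,o)])
E
```

```text
3.95 [541.445   5.768 335.378] [[ 1.     0.01  -0.002]
 [ 0.01  -1.     0.004]
 [-0.001 -0.004 -1.   ]]
flange [([242.3, 59.4], 0.83, array([688.808,  62.644])), ([271.5, 169.6], 0.73, array([525.258,  19.773])), ([319.1, 218.8], 0.49, array([441.11 , -61.301])), ([114.7, 149.5], 0.37, array([556.842, 273.116]))]
can [([232.4, 170.2], 0.97, array([523.733,  83.015]))]
motor [([270.8, 209.7], 0.79, array([456.682,  20.915]))]
bracket [([312.0, 170.8], 0.89, array([523.975, -45.612]))]
bay [([272.8, 168.9], 0.91, array([525.192,  17.834]))]
mat [([116.7, 147.8], 0.74, array([558.751, 272.699])), ([272.6, 206.4], 0.53, array([460.539,  18.049]))]
seat [([435.6, 273.1], 0.77, array([ 331.572, -287.443])), ([436.8, 143.7], 0.57, array([ 570.151, -246.546]))]
```

View pics/w1.png

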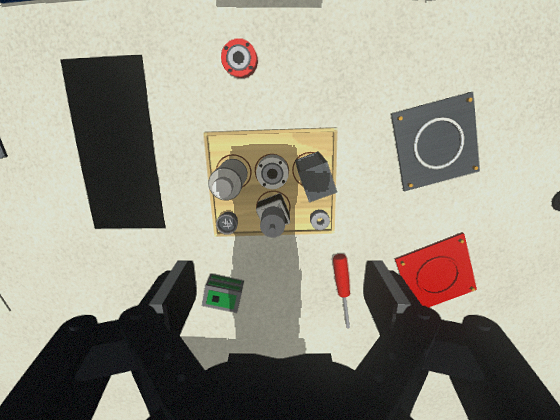

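Wrist view: housing (272,172), can (228,178), motor (272,215), bracket (317,175) turned somewhat, grey seat ring (439,143), mat centre (117,148). I'll go lower for exact positions and yaw.

Emit:
play_rows(increments=[{"rx": 0,"ry": 0,"rz": 0.01,"tx": -8,"ty": -4,"tz": 33,"gripper": 1},{"rx": 0,"ry": 0,"rz": 0,"tx": -8,"ty": -4,"tz": 34,"gripper": 1},{"rx": 0,"ry": 0,"rz": 0,"tx": -8,"ty": -4,"tz": 34,"gripper": 1},{"rx": 0,"ry": 0,"rz": 0,"tx": -8,"ty": -2,"tz": 34,"gripper": 1},{"rx": 0,"ry": 0,"rz": 0,"tx": 0,"ty": 0,"tz": 0,"gripper": 1},{"rx": 0,"ry": 0,"rz": 0,"tx": 0,"ty": 0,"tz": 0,"gripper": 1}])

```text
clock: 4.85
tool_pos: [507.5, 8.8, 201.3]
eef_rot: [1.0, 0.005, -0.001, -0.006]
force: [0.6, -0.2, 0.4]
width: 85.5
finger_force: 0.0
```

```bash
python3 - <<'E'
from h import *
np.set_printoptions(precision=1,suppress=True)
import pickle
st=state();print(st["clock"],st["tool_pos"],R.from_quat(st["eef_rot"]).as_rotvec())
s=snapshot("wrist"); pickle.dump(s,open("w2.pkl","wb"))
im=s["image"][:,:,::-1]; cv2.imwrite("pics/w2.png",cv2.resize(im[60:340,140:420],(800,800))[:600])
w=pickle.load(open("w1.pkl","rb"))
# seat ring in w1
g=cv2.cvtColor(w["image"],cv2.COLOR_RGB2GRAY); m=np.zeros_like(g); m[110:178,405:472]=(g[110:178,405:472]>170)
c=max(cv2.findContours(m,cv2.RETR_CCOMP,cv2.CHAIN_APPROX_NONE)[0],key=len)
# outer ring edge points projected on top of the ring
P=np.array([onz(w,p[0],11) for p in c]);(cx,cy),r=cv2.minEnclosingCircle(P.astype(np.float32));print("ring",cx,cy,r)
print("mat",[onz(w,p,3) for p in [(62,59),(142,55),(165,228),(95,228)]])
for o,z in dict(flange=6,can=6,motor=6,bracket=6,bay=0).items():
    print(o,[(d["position"],round(d["confidence"],2),onz(s,d["position"],z)) for d in tip_of(s,o)])
for o in ("bracket","motor","can","flange"):
    d=masks_of(s,o)[0]; q=np.argwhere(d["region"]); print(o,d["position"],q.min(0),q.max(0))
E
```

```text
4.85 [507.5   8.8 201.3] [-3.1 -0.   0. ]
ring 571.9027099609375 -243.98941040039062 40.10601806640625
mat [array([694.9, 339.3]), array([696.7, 212.4]), array([419.6, 206.5]), array([417.5, 334.8])]
flange [([231.4, 6.5], 0.98, array([685.8,  61.2])), ([274.4, 164.3], 0.63, array([525.2,  17. ])), ([219.9, 166.8], 0.31, array([521.6,  80. ]))]
can [([222.1, 170.3], 0.56, array([517.5,  77.6]))]
motor [([276.7, 216.7], 0.62, array([461. ,  13.9]))]
bracket [([327.6, 161.9], 0.93, array([528.8, -43.8]))]
bay []
bracket [338.3, 176.5] [139 305] [211 370]
motor [271.2, 229.5] [197 249] [263 297]
can [206.6, 178.6] [149 177] [208 237]
flange [274.0, 169.2] [143 250] [191 295]
```

View pics/w2.png

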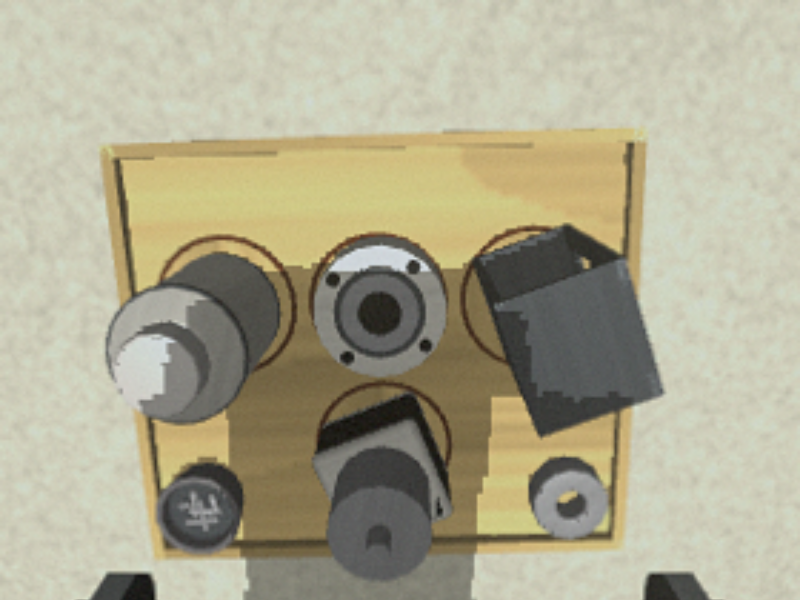

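```bash
python3 - <<'E'
from h import *
np.set_printoptions(precision=1,suppress=True)
import pickle
s=pickle.load(open("w2.pkl","rb"));w=pickle.load(open("w1.pkl","rb"))
cv2.imwrite("pics/w1z.png",cv2.resize(w["image"][120:240,195:345,::-1],(750,600),interpolation=cv2.INTER_CUBIC))
f=lambda u,v:(140+.35*u,60+.35*v)
B=np.array([onz(s,f(*p),100) for p in [(497,305),(630,262),(663,393),(541,437)]])
print("br",B,B.mean(0),np.linalg.norm(np.diff(B,axis=0),axis=1)); d=B[1]-B[0]; e=B[2]-B[1]
print(np.degrees(np.arctan2(d[1],d[0])),np.degrees(np.arctan2(e[1],e[0])),"edges yaw")
print("motor",onz(s,f(379,527),88),"can",onz(s,f(158,372),104),"flange",onz(s,f(379,308),36))
M=np.array([onz(s,f(*p),50) for p in [(313,460),(402,405),(450,515)]]);print("motor body",M, (M[0]+M[2])/2)
C=np.array([onz(s,f(*p),14) for p in [(105,146),(645,130),(620,557),(155,557)]]);print("tray",C)
for n,p in dict(can=(223,186),motor=(272,224)).items(): pass
E
```

```text
br [[541.5 -18.4]
 [554.6 -55.8]
 [515.6 -69.4]
 [501.1 -33.7]] [528.2 -44.3] [39.7 41.3 38.6]
-70.79070114775735 -160.70258166088965 edges yaw
motor [464.1  16. ] can [521.2  80.8] flange [527.2  18. ]
motor body [[472.5  41.9]
 [494.5   9. ]
 [450.8  -9.7]] [461.7  16.1]
tray [[583.6 122.1]
 [591.2 -79.6]
 [414.7 -86.4]
 [411.1 116.7]]
```

View pics/w1z.png

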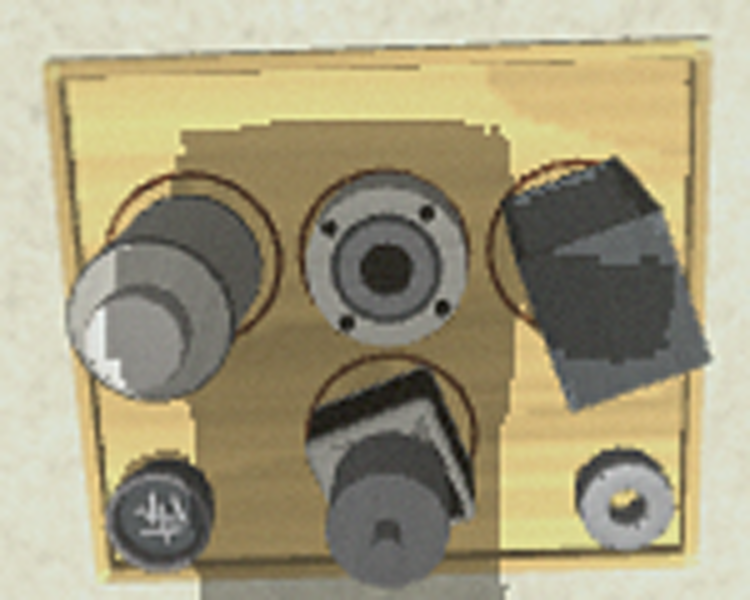

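```bash
python3 - <<'E'
import cv2
a=cv2.imread("pics/scene0.png")[165:250,235:355]
cv2.imwrite("pics/sz.png",cv2.resize(a,None,fx=6.6,fy=6.6,interpolation=cv2.INTER_CUBIC))
E
```

```text
(no output)
```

View pics/sz.png

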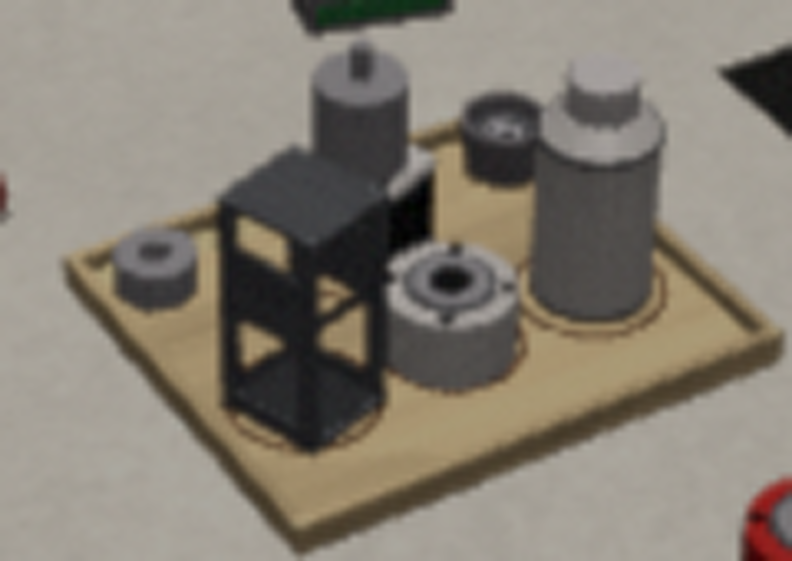

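Emit:
play_rows(increments=[{"rx": 0,"ry": 0,"rz": 0,"tx": 0,"ty": 0,"tz": 0,"gripper": 1}])

```text
clock: 5.43
tool_pos: [508.8, 9.1, 201.6]
eef_rot: [1.0, 0.006, 0.0, -0.006]
force: [0.1, 0.3, -0.2]
width: 85.4
finger_force: 0.0
```

```bash
python3 - <<'E'
from h import *
np.set_printoptions(precision=4,suppress=True)
s=state(); print(s["joint_pos"],s["dq"],s["tool_pos"],s["eef_rot"],s["force"],s["tau"])
E
```

```text
[ 0.0107  0.2224 -0.1115  1.2368  0.012   3.1406] [ 0.0006  0.0016 -0.0043 -0.0022 -0.0005 -0.0009] [508.7523   9.1108 201.6217] [ 1.      0.0058  0.     -0.006 ] [ 0.0871  0.3496 -0.1738] [ -0.0135 -52.0616  34.1615  -0.0003   0.0469   0.    ]
```

Joint 6 sits at its limit, so I'm using the equivalent half-turned grasp.

Emit:
play_rows(increments=[{"rx": 0,"ry": 0,"rz": -0.121,"tx": 0,"ty": 0,"tz": 0,"gripper": 1},{"rx": 0,"ry": 0,"rz": -0.121,"tx": 0,"ty": 0,"tz": 0,"gripper": 1},{"rx": 0,"ry": 0,"rz": -0.121,"tx": 0,"ty": 0,"tz": 0,"gripper": 1},{"rx": 0,"ry": 0,"rz": -0.121,"tx": 0,"ty": 0,"tz": 0,"gripper": 1},{"rx": 0,"ry": 0,"rz": -0.121,"tx": 0,"ty": 0,"tz": 0,"gripper": 1},{"rx": 0,"ry": 0,"rz": -0.121,"tx": 0,"ty": 0,"tz": 0,"gripper": 1},{"rx": 0,"ry": 0,"rz": -0.121,"tx": 0,"ty": 0,"tz": 0,"gripper": 1},{"rx": 0,"ry": 0,"rz": -0.121,"tx": 0,"ty": 0,"tz": 0,"gripper": 1},{"rx": 0,"ry": 0,"rz": -0.121,"tx": 0,"ty": 0,"tz": 0,"gripper": 1},{"rx": 0,"ry": 0,"rz": -0.121,"tx": 0,"ty": 0,"tz": 0,"gripper": 1},{"rx": 0,"ry": 0,"rz": -0.121,"tx": 0,"ty": 0,"tz": 0,"gripper": 1},{"rx": 0,"ry": 0,"rz": -0.121,"tx": 0,"ty": 0,"tz": 0,"gripper": 1}])

```text
clock: 6.43
tool_pos: [508.6, 9.1, 201.4]
eef_rot: [0.742, 0.67, 0.004, -0.005]
force: [0.5, 0.3, 0.4]
width: 85.5
finger_force: 0.0
```

Emit:
play_rows(increments=[{"rx": 0,"ry": 0,"rz": -0.121,"tx": 0,"ty": 0,"tz": 0,"gripper": 1},{"rx": 0,"ry": 0,"rz": -0.121,"tx": 0,"ty": 0,"tz": 0,"gripper": 1},{"rx": 0,"ry": 0,"rz": -0.121,"tx": 0,"ty": 0,"tz": 0,"gripper": 1},{"rx": 0,"ry": 0,"rz": -0.121,"tx": 0,"ty": 0,"tz": 0,"gripper": 1},{"rx": 0,"ry": 0,"rz": -0.121,"tx": 0,"ty": 0,"tz": 0,"gripper": 1},{"rx": 0,"ry": 0,"rz": -0.121,"tx": 0,"ty": 0,"tz": 0,"gripper": 1},{"rx": 0,"ry": 0,"rz": -0.121,"tx": 0,"ty": 0,"tz": 0,"gripper": 1},{"rx": 0,"ry": 0,"rz": -0.121,"tx": 0,"ty": 0,"tz": 0,"gripper": 1},{"rx": 0,"ry": 0,"rz": -0.121,"tx": 0,"ty": 0,"tz": 0,"gripper": 1},{"rx": 0,"ry": 0,"rz": -0.121,"tx": 0,"ty": 0,"tz": 0,"gripper": 1},{"rx": 0,"ry": 0,"rz": -0.121,"tx": 0,"ty": 0,"tz": 0,"gripper": 1},{"rx": 0,"ry": 0,"rz": -0.121,"tx": 0,"ty": 0,"tz": 0,"gripper": 1}])

```text
clock: 7.43
tool_pos: [508.6, 9.1, 201.4]
eef_rot: [0.11, 0.994, 0.006, -0.001]
force: [-0.2, 0.4, -0.7]
width: 85.4
finger_force: 0.0
```

Emit:
play_rows(increments=[{"rx": 0,"ry": 0,"rz": -0.121,"tx": 0,"ty": 0,"tz": 0,"gripper": 1},{"rx": 0,"ry": 0,"rz": -0.116,"tx": 0,"ty": 0,"tz": 0,"gripper": 1},{"rx": 0,"ry": 0,"rz": 0,"tx": 0,"ty": 0,"tz": 0,"gripper": 1},{"rx": 0,"ry": 0,"rz": 0,"tx": 0,"ty": 0,"tz": 0,"gripper": 1}])

```text
clock: 7.77
tool_pos: [508.6, 9.1, 201.4]
eef_rot: [-0.004, 1.0, 0.006, -0.0]
force: [-0.4, -0.8, -0.6]
width: 85.1
finger_force: 0.0
```

```bash
cat >> h.py <<'E'
import pickle
def yaw():
    st=state(); m=R.from_quat(st["eef_rot"]).as_matrix()
    return np.arctan2(m[1,0],m[0,0]),m,st
def where():
    y,m,st=yaw(); print("t %.2f pos %s yaw %.3f zaxis %s w %.1f q6 %.2f"%(st["clock"],st["tool_pos"].round(1),y,m[:,2].round(3),st["width"],st["joint_pos"][5]))
def go(x,y,z):
    "print tool-axis increments to reach the world target"
    _,m,st=yaw(); print("tool inc",(m.T@(np.array([x,y,z])-st["tool_pos"])).round(1))
E
python3 - <<'E'
from h import *
where(); s=snapshot("wrist"); pickle.dump(s,open("w3.pkl","wb"))
cv2.imwrite("pics/w3.png",s["image"][:,:,::-1]); go(462.5,16.5,125)
for o,z in dict(flange=6,can=6,motor=6,bracket=6,bay=0).items():
    print(o,[(d["position"],round(d["confidence"],2),onz(s,d["position"],z).round(1)) for d in tip_of(s,o)])
E
```

```text
t 7.77 pos [508.6   9.1 201.4] yaw -3.134 zaxis [-0.     0.012 -1.   ] w 85.1 q6 0.00
tool inc [46.1  6.8 76.5]
flange [([317.9, 301.3], 0.78, array([678.4,  64.6])), ([287.0, 191.8], 0.75, array([524.2,  20.3]))]
can [([340.6, 189.6], 0.8, array([521.3,  83.8]))]
motor [([281.7, 137.4], 0.63, array([461.1,  13.5]))]
bracket [([233.4, 196.3], 0.56, array([529.9, -43.2]))]
bay []
```

View pics/w3.png

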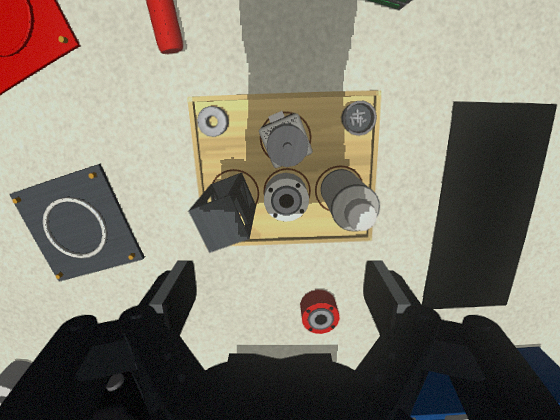

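```bash
cat > fit.py <<'E'
from h import *
from scipy.optimize import minimize
def circ(r,z,n=32):
    t=np.linspace(0,2*np.pi,n,endpoint=False); return np.c_[r*np.cos(t),r*np.sin(t),np.full(n,z)]
def sq(a,b,z): return np.array([[sx*a/2,sy*b/2,z] for sx in(1,-1) for sy in(1,-1)],float)
M=dict(can=[[circ(23,0),circ(23,74)],[circ(23,74),circ(13.5,85),circ(13.5,98)]],
 motor=[[sq(42,42,0),sq(42,42,44)],[circ(18,44),circ(18,82)],[circ(4,82),circ(4,96)]],
 bracket=[[sq(44,40,0),sq(44,40,94)]],flange=[[circ(25,0),circ(25,30)]])
def sil(s,o,x,y,a,z,k=4):
    im=np.zeros((420*k,560*k),np.uint8);c,si=np.cos(a),np.sin(a)
    for part in M[o]:
        P=np.vstack(part);W=np.c_[x+c*P[:,0]-si*P[:,1],y+si*P[:,0]+c*P[:,1],z+P[:,2]]
        cv2.fillConvexPoly(im,cv2.convexHull(np.round((proj(s,W)+.5)*k).astype(np.int32)),1)
    return cv2.resize(im.astype(np.float32),(560,420),interpolation=cv2.INTER_AREA)
def fit(o,obs,x0,z=6,yawfree=False):
    def cost(v):
        return sum(1-np.minimum(m,q).sum()/np.maximum(m,q).sum() for s,m in obs for q in [sil(s,o,v[0],v[1],v[2] if yawfree else x0[2],z)])/len(obs)
    n=3 if yawfree else 2
    S=np.array(x0[:n],float)+np.vstack([np.zeros(n),np.diag([6,6,.15][:n])])
    r=minimize(cost,x0[:n],method="Nelder-Mead",options=dict(initial_simplex=S,xatol=.05,fatol=1e-5,maxiter=150))
    return r.x.round(2),round(r.fun,3)
def mask(s,o,x,y,z=40):
    "the region nearest the expected place"
    p=proj(s,[x,y,z])[0]; d=min(masks_of(s,o),key=lambda d:np.linalg.norm(np.array(d["position"])-p),default=None)
    return None if d is None or np.linalg.norm(np.array(d["position"])-p)>30 else d["region"].astype(np.float32)
E
python3 - <<'E'
from fit import *
S=[pickle.load(open(f,"rb")) for f in("w2.pkl","w3.pkl")]
# motor yaw first guess from body corner (494.5,9)-(472.5,41.9) 
for o,x0 in dict(motor=(462,16,.6),can=(522,81,0),bracket=(528,-44,.33),flange=(525,19,0)).items():
    obs=[(s,m) for s in S for m in [mask(s,o,*x0[:2])] if m is not None]
    yf=o in("bracket","motor")
    print(o,fit(o,obs,x0,yawfree=yf),[fit(o,[b],x0,yawfree=yf) for b in obs])
# height check of tops
where()
E
```

```text
motor (array([4.6035e+02, 1.6260e+01, 3.9000e-01]), np.float64(0.075)) [(array([4.6148e+02, 1.6730e+01, 3.8000e-01]), np.float64(0.045)), (array([4.5944e+02, 1.5870e+01, 4.0000e-01]), np.float64(0.078))]
can (array([519.63,  82.22]), np.float64(0.041)) [(array([519.99,  82.35]), np.float64(0.029)), (array([518.73,  81.62]), np.float64(0.047))]
bracket (array([ 5.2842e+02, -4.3170e+01,  3.7000e-01]), np.float64(0.039)) [(array([ 5.2876e+02, -4.2700e+01,  3.8000e-01]), np.float64(0.025)), (array([ 5.2778e+02, -4.3620e+01,  3.7000e-01]), np.float64(0.026))]
flange (array([525.7 ,  18.44]), np.float64(0.053)) [(array([525.99,  18.55]), np.float64(0.052)), (array([525.18,  18.3 ]), np.float64(0.048))]
t 8.47 pos [508.6   9.1 201.4] yaw -3.131 zaxis [-0.     0.012 -1.   ] w 85.3 q6 -0.00
```

Emit:
play_rows(increments=[{"rx": 0.012,"ry": 0,"rz": 0.011,"tx": 24,"ty": 3.6,"tz": 0,"gripper": 1},{"rx": 0,"ry": 0,"rz": 0,"tx": 24.2,"ty": 3.6,"tz": 0,"gripper": 1},{"rx": 0,"ry": 0,"rz": 0,"tx": 0,"ty": 0,"tz": 38,"gripper": 1},{"rx": 0,"ry": 0,"rz": 0,"tx": 0,"ty": 0,"tz": 38,"gripper": 1},{"rx": 0,"ry": 0,"rz": 0,"tx": 0,"ty": 0,"tz": 0,"gripper": 1},{"rx": 0,"ry": 0,"rz": 0,"tx": 0,"ty": 0,"tz": 0,"gripper": 1}])

```text
clock: 8.97
tool_pos: [459.0, 16.0, 125.0]
eef_rot: [-0.0, 1.0, -0.0, -0.002]
force: [0.6, -1.2, 0.2]
width: 85.1
finger_force: 0.0
```

```bash
python3 -c "
from h import *
where();go(460.4,16.3,50)"
```

```text
t 8.97 pos [459.  16. 125.] yaw -3.142 zaxis [-0.004 -0.    -1.   ] w 85.1 q6 0.03
tool inc [-1.6  0.3 75. ]
```

Emit:
play_rows(increments=[{"rx": 0,"ry": 0,"rz": 0,"tx": 0,"ty": 0,"tz": 35,"gripper": 1},{"rx": 0,"ry": 0,"rz": 0,"tx": 0,"ty": 0,"tz": 25,"gripper": 1},{"rx": 0,"ry": 0,"rz": 0,"tx": 0,"ty": 0,"tz": 15,"gripper": 1},{"rx": 0,"ry": 0,"rz": 0,"tx": 0,"ty": 0,"tz": 0,"gripper": -1},{"rx": 0,"ry": 0,"rz": 0,"tx": 0,"ty": 0,"tz": 0,"gripper": -1},{"rx": 0,"ry": 0,"rz": 0,"tx": 0,"ty": 0,"tz": 0,"gripper": -1},{"rx": 0,"ry": 0,"rz": 0,"tx": 0,"ty": 0,"tz": 0,"gripper": -1},{"rx": 0,"ry": 0,"rz": 0,"tx": 0,"ty": 0,"tz": 0,"gripper": -1},{"rx": 0,"ry": 0,"rz": 0,"tx": 0,"ty": 0,"tz": 0,"gripper": -1}], force=40)

```text
clock: 9.72
tool_pos: [461.9, 16.1, 52.3]
eef_rot: [-0.0, 1.0, 0.0, 0.002]
force: [-0.5, 1.4, 7.3]
width: 35.1
finger_force: 39.0
```

```bash
python3 -c "
from h import *
where();print(state()['finger_force'],state()['force'])"
```

```text
t 9.72 pos [461.9  16.1  52.3] yaw -3.142 zaxis [ 0.003  0.    -1.   ] w 35.1 q6 0.03
39.02467668056488 [-0.53478709  1.38645594  7.28015155]
```

Emit:
play_rows(increments=[{"rx": 0,"ry": 0,"rz": 0,"tx": 0,"ty": 0,"tz": -15,"gripper": -1},{"rx": 0,"ry": 0,"rz": 0,"tx": 0,"ty": 0,"tz": -35,"gripper": -1},{"rx": 0,"ry": 0,"rz": 0,"tx": 0,"ty": 0,"tz": -35,"gripper": -1},{"rx": 0,"ry": 0,"rz": 0,"tx": 0,"ty": 0,"tz": -30,"gripper": -1},{"rx": 0,"ry": 0,"rz": 0,"tx": 0,"ty": 20,"tz": 0,"gripper": -1},{"rx": 0,"ry": 0,"rz": 0,"tx": 0,"ty": 36,"tz": 0,"gripper": -1},{"rx": 0,"ry": 0,"rz": 0,"tx": 0,"ty": 36,"tz": 0,"gripper": -1},{"rx": 0,"ry": 0,"rz": 0,"tx": -5,"ty": 36,"tz": 0,"gripper": -1},{"rx": 0,"ry": 0,"rz": 0,"tx": -5,"ty": 36,"tz": 0,"gripper": -1},{"rx": 0,"ry": 0,"rz": 0,"tx": 0,"ty": 36,"tz": 0,"gripper": -1},{"rx": 0,"ry": 0,"rz": 0,"tx": 0,"ty": 36,"tz": 0,"gripper": -1},{"rx": 0,"ry": 0,"rz": 0,"tx": 0,"ty": 20,"tz": 0,"gripper": -1}])

```text
clock: 10.72
tool_pos: [470.2, 275.5, 166.2]
eef_rot: [-0.001, 1.0, 0.001, 0.0]
force: [0.3, -0.1, -3.8]
width: 35.4
finger_force: 41.4
```

Emit:
play_rows(increments=[{"rx": 0,"ry": 0,"rz": 0,"tx": 0,"ty": 0,"tz": 30,"gripper": -1},{"rx": 0,"ry": 0,"rz": 0,"tx": 0,"ty": 0,"tz": 35,"gripper": -1},{"rx": 0,"ry": 0,"rz": 0,"tx": 0,"ty": 0,"tz": 30,"gripper": -1},{"rx": 0,"ry": 0,"rz": 0,"tx": 0,"ty": 0,"tz": 0,"gripper": -1},{"rx": 0,"ry": 0,"rz": 0,"tx": 0,"ty": 0,"tz": 0,"gripper": -1}])

```text
clock: 11.13
tool_pos: [469.4, 271.5, 70.2]
eef_rot: [-0.0, 1.0, -0.001, -0.001]
force: [-0.1, -0.7, -3.0]
width: 35.0
finger_force: 41.5
```

```bash
python3 -c "
from h import *
where();print(state()['finger_force'],state()['force']);go(470,272,49.8)
s=snapshot('wrist');pickle.dump(s,open('w4.pkl','wb'));cv2.imwrite('pics/w4.png',s['image'][:,:,::-1])
"
```

```text
t 11.13 pos [469.4 271.5  70.2] yaw -3.142 zaxis [-0.003 -0.002 -1.   ] w 35.0 q6 0.52
41.51280999183655 [-0.14342378 -0.65640006 -3.01267135]
tool inc [-0.7  0.6 20.4]
```

View pics/w4.png

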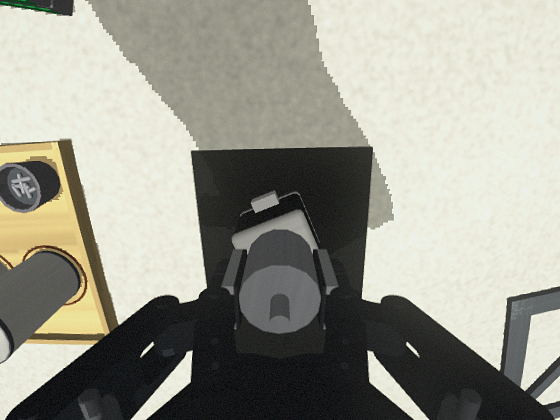

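The motor is held upright over the mat's near part, in the gripper at (280,300). I'm lowering it gently.

Emit:
play_rows(increments=[{"rx": 0,"ry": 0,"rz": 0,"tx": 0,"ty": 0,"tz": 10,"gripper": -1},{"rx": 0,"ry": 0,"rz": 0,"tx": 0,"ty": 0,"tz": 5,"gripper": -1},{"rx": 0,"ry": 0,"rz": 0,"tx": 0,"ty": 0,"tz": 3,"gripper": -1},{"rx": 0,"ry": 0,"rz": 0,"tx": 0,"ty": 0,"tz": 2,"gripper": -1},{"rx": 0,"ry": 0,"rz": 0,"tx": 0,"ty": 0,"tz": 0,"gripper": -1},{"rx": 0,"ry": 0,"rz": 0,"tx": 0,"ty": 0,"tz": 0,"gripper": -1}])

```text
clock: 11.68
tool_pos: [470.5, 272.0, 50.7]
eef_rot: [0.0, 1.0, 0.0, 0.0]
force: [-0.5, -0.6, -2.7]
width: 35.3
finger_force: 41.8
```

Emit:
play_rows(increments=[{"rx": 0,"ry": 0,"rz": 0,"tx": 0,"ty": 0,"tz": 1,"gripper": -1},{"rx": 0,"ry": 0,"rz": 0,"tx": 0,"ty": 0,"tz": 0.7,"gripper": -1},{"rx": 0,"ry": 0,"rz": 0,"tx": 0,"ty": 0,"tz": 0,"gripper": -1}])

```text
clock: 11.93
tool_pos: [470.6, 272.2, 49.4]
eef_rot: [-0.0, 1.0, 0.0, 0.0]
force: [-0.6, -1.1, 2.8]
width: 35.1
finger_force: 42.2
```

Emit:
play_rows(increments=[{"rx": 0,"ry": 0,"rz": 0,"tx": 0,"ty": 0,"tz": 0,"gripper": 1},{"rx": 0,"ry": 0,"rz": 0,"tx": 0,"ty": 0,"tz": 0,"gripper": 1},{"rx": 0,"ry": 0,"rz": 0,"tx": 0,"ty": 0,"tz": 0,"gripper": 1},{"rx": 0,"ry": 0,"rz": 0,"tx": 0,"ty": 0,"tz": -15,"gripper": 1},{"rx": 0,"ry": 0,"rz": 0,"tx": 0,"ty": 0,"tz": -30,"gripper": 1},{"rx": 0,"ry": 0,"rz": 0,"tx": 0,"ty": 0,"tz": -38,"gripper": 1},{"rx": 0,"ry": 0,"rz": 0,"tx": 0,"ty": 0,"tz": -25,"gripper": 1},{"rx": 0,"ry": 0,"rz": 0,"tx": -9,"ty": -36,"tz": 0,"gripper": 1},{"rx": 0,"ry": 0,"rz": 0,"tx": -10,"ty": -38,"tz": 0,"gripper": 1},{"rx": 0,"ry": 0,"rz": 0,"tx": -10,"ty": -38,"tz": 0,"gripper": 1},{"rx": 0,"ry": 0,"rz": 0,"tx": -10,"ty": -38,"tz": 0,"gripper": 1},{"rx": 0,"ry": 0,"rz": 0,"tx": -10,"ty": -38,"tz": 0,"gripper": 1}])

```text
clock: 12.93
tool_pos: [519.6, 82.4, 157.0]
eef_rot: [-0.0, 1.0, 0.0, 0.0]
force: [1.8, 0.0, -0.4]
width: 85.7
finger_force: 0.0
```

Emit:
play_rows(increments=[{"rx": 0,"ry": 0,"rz": 0,"tx": 0,"ty": 0,"tz": 10,"gripper": 1},{"rx": 0,"ry": 0,"rz": 0,"tx": 0,"ty": 0,"tz": 10,"gripper": 1},{"rx": 0,"ry": 0,"rz": 0,"tx": 0,"ty": 0,"tz": 0,"gripper": 1},{"rx": 0,"ry": 0,"rz": 0,"tx": 0,"ty": 0,"tz": 0,"gripper": 1}])

```text
clock: 13.27
tool_pos: [518.6, 84.8, 136.1]
eef_rot: [-0.0, 1.0, -0.0, -0.001]
force: [0.3, 0.3, -0.5]
width: 85.4
finger_force: 0.0
```

```bash
python3 -c "
from fit import *
where();go(519.6,82.2,42)
s=snapshot('wrist');pickle.dump(s,open('w5.pkl','wb'))
for o,x0 in dict(motor=(470,272,.39),can=(520,82,0)).items():
    m=mask(s,o,*x0[:2],z=80)
    if m is None: print(o,'none')
    else: print(o,fit(o,[(s,m)],x0,3 if o=='motor' else 6,o=='motor'))
"
```

```text
t 13.27 pos [518.6  84.8 136.1] yaw -3.141 zaxis [-0.002 -0.    -1.   ] w 85.4 q6 0.16
tool inc [-1.2 -2.6 94.1]
motor none
can (array([518.44,  82.4 ]), np.float64(0.028))
```

Emit:
play_rows(increments=[{"rx": 0,"ry": 0,"rz": 0,"tx": 0,"ty": -2.2,"tz": 34,"gripper": 1},{"rx": 0,"ry": 0,"rz": 0,"tx": 0,"ty": 0,"tz": 34,"gripper": 1},{"rx": 0,"ry": 0,"rz": 0,"tx": 0,"ty": 0,"tz": 18,"gripper": 1},{"rx": 0,"ry": 0,"rz": 0,"tx": 0,"ty": 0,"tz": 8,"gripper": 1},{"rx": 0,"ry": 0,"rz": 0,"tx": 0,"ty": 0,"tz": 0,"gripper": 1},{"rx": 0,"ry": 0,"rz": 0,"tx": 0,"ty": 0,"tz": 0,"gripper": -1},{"rx": 0,"ry": 0,"rz": 0,"tx": 0,"ty": 0,"tz": 0,"gripper": -1},{"rx": 0,"ry": 0,"rz": 0,"tx": 0,"ty": 0,"tz": 0,"gripper": -1},{"rx": 0,"ry": 0,"rz": 0,"tx": 0,"ty": 0,"tz": 0,"gripper": -1},{"rx": 0,"ry": 0,"rz": 0,"tx": 0,"ty": 0,"tz": 0,"gripper": -1},{"rx": 0,"ry": 0,"rz": 0,"tx": 0,"ty": 0,"tz": 0,"gripper": -1}], force=30)

```text
clock: 14.33
tool_pos: [520.5, 82.1, 44.3]
eef_rot: [-0.0, 1.0, 0.0, 0.001]
force: [-0.6, 0.7, 5.2]
width: 45.1
finger_force: 29.9
```

Emit:
play_rows(increments=[{"rx": 0,"ry": 0,"rz": 0,"tx": 0,"ty": 0,"tz": -15,"gripper": -1},{"rx": 0,"ry": 0,"rz": 0,"tx": 0,"ty": 0,"tz": -35,"gripper": -1},{"rx": 0,"ry": 0,"rz": 0,"tx": -6,"ty": 15,"tz": -30,"gripper": -1},{"rx": 0,"ry": 0,"rz": 0,"tx": -6,"ty": 35,"tz": 0,"gripper": -1},{"rx": 0,"ry": 0,"rz": 0,"tx": -6,"ty": 35,"tz": 0,"gripper": -1},{"rx": 0,"ry": 0,"rz": 0,"tx": -6,"ty": 35,"tz": 0,"gripper": -1},{"rx": 0,"ry": 0,"rz": 0,"tx": -6,"ty": 35,"tz": 0,"gripper": -1},{"rx": 0,"ry": 0,"rz": 0,"tx": -6,"ty": 35,"tz": 0,"gripper": -1},{"rx": 0,"ry": 0,"rz": 0,"tx": 0,"ty": 0,"tz": 30,"gripper": -1},{"rx": 0,"ry": 0,"rz": 0,"tx": 0,"ty": 0,"tz": 30,"gripper": -1},{"rx": 0,"ry": 0,"rz": 0,"tx": 0,"ty": 0,"tz": 0,"gripper": -1},{"rx": 0,"ry": 0,"rz": 0,"tx": 0,"ty": 0,"tz": 0,"gripper": -1}])

```text
clock: 15.33
tool_pos: [554.1, 271.3, 62.1]
eef_rot: [-0.0, 1.0, -0.001, -0.002]
force: [0.5, -0.7, -2.1]
width: 45.2
finger_force: 31.8
```

```bash
python3 -c "
from h import *
where();print(state()['finger_force'],state()['force']);go(557,272,41.3)"
```

```text
t 15.33 pos [554.1 271.3  62.1] yaw -3.141 zaxis [-0.003 -0.002 -1.   ] w 45.2 q6 0.46
31.838066744967364 [ 0.52328828 -0.69110481 -2.12154644]
tool inc [-2.9  0.8 20.8]
```

Emit:
play_rows(increments=[{"rx": 0,"ry": 0,"rz": 0,"tx": 0,"ty": 0,"tz": 10,"gripper": -1},{"rx": 0,"ry": 0,"rz": 0,"tx": 0,"ty": 0,"tz": 6,"gripper": -1},{"rx": 0,"ry": 0,"rz": 0,"tx": 0,"ty": 0,"tz": 3,"gripper": -1},{"rx": 0,"ry": 0,"rz": 0,"tx": 0,"ty": 0,"tz": 1,"gripper": -1},{"rx": 0,"ry": 0,"rz": 0,"tx": 0,"ty": 0,"tz": 0.7,"gripper": -1},{"rx": 0,"ry": 0,"rz": 0,"tx": 0,"ty": 0,"tz": 0,"gripper": -1},{"rx": 0,"ry": 0,"rz": 0,"tx": 0,"ty": 0,"tz": 0,"gripper": -1}])

```text
clock: 15.92
tool_pos: [555.6, 271.9, 42.4]
eef_rot: [0.0, 1.0, 0.0, 0.0]
force: [0.1, -0.0, -1.2]
width: 45.0
finger_force: 31.8
```

Emit:
play_rows(increments=[{"rx": 0,"ry": 0,"rz": 0,"tx": 0,"ty": 0,"tz": 1,"gripper": -1},{"rx": 0,"ry": 0,"rz": 0,"tx": 0,"ty": 0,"tz": 0.6,"gripper": -1},{"rx": 0,"ry": 0,"rz": 0,"tx": 0,"ty": 0,"tz": 0,"gripper": -1}])

```text
clock: 16.17
tool_pos: [555.7, 272.0, 41.3]
eef_rot: [-0.0, 1.0, 0.0, 0.0]
force: [-0.4, -0.7, 4.2]
width: 45.5
finger_force: 32.2
```

Emit:
play_rows(increments=[{"rx": 0,"ry": 0,"rz": 0,"tx": 0,"ty": 0,"tz": 0,"gripper": 1},{"rx": 0,"ry": 0,"rz": 0,"tx": 0,"ty": 0,"tz": 0,"gripper": 1},{"rx": 0,"ry": 0,"rz": 0,"tx": 0,"ty": 0,"tz": 0,"gripper": 1},{"rx": 0,"ry": 0,"rz": 0,"tx": 0,"ty": 0,"tz": -15,"gripper": 1},{"rx": 0,"ry": 0,"rz": 0,"tx": 0,"ty": 0,"tz": -35,"gripper": 1},{"rx": 0,"ry": 0,"rz": 0,"tx": 0,"ty": 0,"tz": -38,"gripper": 1},{"rx": 0,"ry": 0,"rz": 0,"tx": 0,"ty": 0,"tz": -27,"gripper": 1},{"rx": 0,"ry": 0,"rz": 0,"tx": 3,"ty": -35,"tz": 0,"gripper": 1},{"rx": 0,"ry": 0,"rz": 0,"tx": 3,"ty": -35,"tz": 0,"gripper": 1},{"rx": 0,"ry": 0,"rz": 0,"tx": 3,"ty": -35,"tz": 0,"gripper": 1},{"rx": 0,"ry": 0,"rz": 0,"tx": 3,"ty": -35,"tz": 0,"gripper": 1},{"rx": 0,"ry": 0,"rz": 0,"tx": 3,"ty": -35,"tz": 0,"gripper": 1}])

```text
clock: 17.17
tool_pos: [540.0, 95.4, 155.5]
eef_rot: [-0.0, 1.0, -0.0, 0.0]
force: [0.2, 0.4, -0.6]
width: 85.3
finger_force: 0.0
```

Emit:
play_rows(increments=[{"rx": 0,"ry": 0,"rz": 0,"tx": 3,"ty": -35,"tz": 0,"gripper": 1},{"rx": 0,"ry": 0,"rz": 0,"tx": 3,"ty": -35,"tz": 0,"gripper": 1},{"rx": 0,"ry": 0,"rz": 0,"tx": 3,"ty": -35,"tz": 0,"gripper": 1},{"rx": 0,"ry": 0,"rz": 0,"tx": 3,"ty": -35,"tz": 0,"gripper": 1},{"rx": 0,"ry": 0,"rz": -0.123,"tx": 0,"ty": 0,"tz": 5,"gripper": 1},{"rx": 0,"ry": 0,"rz": -0.123,"tx": 0,"ty": 0,"tz": 5,"gripper": 1},{"rx": 0,"ry": 0,"rz": -0.124,"tx": 0,"ty": 0,"tz": 5,"gripper": 1},{"rx": 0,"ry": 0,"rz": 0,"tx": 0,"ty": 0,"tz": 0,"gripper": 1},{"rx": 0,"ry": 0,"rz": 0,"tx": 0,"ty": 0,"tz": 0,"gripper": 1}])

```text
clock: 17.92
tool_pos: [528.2, -43.2, 140.4]
eef_rot: [-0.182, 0.983, 0.0, -0.0]
force: [-0.2, 0.1, -0.4]
width: 85.6
finger_force: 0.0
```

```bash
python3 -c "
from fit import *
where();go(528.4,-43.2,46)
s=snapshot('wrist');pickle.dump(s,open('w6.pkl','wb'))
cv2.imwrite('pics/w6.png',s['image'][:,:,::-1])
m=mask(s,'bracket',528,-43,80)
if m is not None: print(fit('bracket',[(s,m)],(528,-43,.37),6,True))
"
```

```text
t 17.92 pos [528.2 -43.2 140.4] yaw -2.776 zaxis [-0.001 -0.    -1.   ] w 85.6 q6 -0.45
tool inc [-0.2 -0.1 94.4]
(array([ 5.2781e+02, -4.4050e+01,  3.9000e-01]), np.float64(0.029))
```

View pics/w6.png

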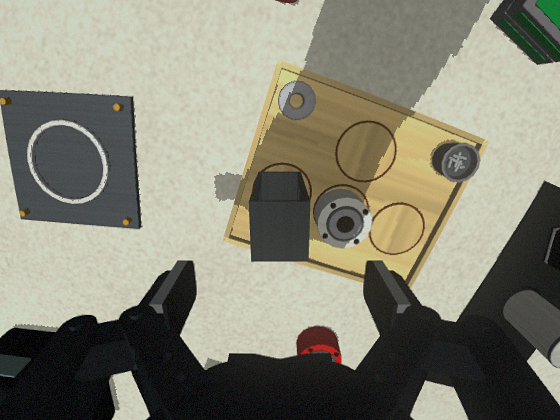

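The bracket (278,215) is square between the fingers and its window bars face along the grip. Descending.

Emit:
play_rows(increments=[{"rx": 0,"ry": 0,"rz": 0,"tx": 0,"ty": -0.3,"tz": 34,"gripper": 1},{"rx": 0,"ry": 0,"rz": 0,"tx": 0,"ty": 0,"tz": 34,"gripper": 1},{"rx": 0,"ry": 0,"rz": 0,"tx": 0,"ty": 0,"tz": 18,"gripper": 1},{"rx": 0,"ry": 0,"rz": 0,"tx": 0,"ty": 0,"tz": 8,"gripper": 1},{"rx": 0,"ry": 0,"rz": 0,"tx": 0,"ty": 0,"tz": 0,"gripper": 1},{"rx": 0,"ry": 0,"rz": 0,"tx": 0,"ty": 0,"tz": 0,"gripper": -1},{"rx": 0,"ry": 0,"rz": 0,"tx": 0,"ty": 0,"tz": 0,"gripper": -1},{"rx": 0,"ry": 0,"rz": 0,"tx": 0,"ty": 0,"tz": 0,"gripper": -1},{"rx": 0,"ry": 0,"rz": 0,"tx": 0,"ty": 0,"tz": 0,"gripper": -1},{"rx": 0,"ry": 0,"rz": 0,"tx": 0,"ty": 0,"tz": 0,"gripper": -1},{"rx": 0,"ry": 0,"rz": 0,"tx": 0,"ty": 0,"tz": 0,"gripper": -1}], force=30)

```text
clock: 18.93
tool_pos: [529.4, -43.5, 47.7]
eef_rot: [-0.184, 0.983, -0.0, 0.001]
force: [-0.9, 1.0, 6.9]
width: 39.7
finger_force: 29.2
```

Emit:
play_rows(increments=[{"rx": 0,"ry": 0,"rz": 0,"tx": 0,"ty": 0,"tz": -15,"gripper": -1},{"rx": 0,"ry": 0,"rz": 0,"tx": 0,"ty": 0,"tz": -35,"gripper": -1},{"rx": 0,"ry": 0,"rz": 0,"tx": 0,"ty": 0,"tz": -35,"gripper": -1},{"rx": 0,"ry": 0,"rz": 0,"tx": -24.4,"ty": 28.1,"tz": -15,"gripper": -1},{"rx": 0,"ry": 0,"rz": 0,"tx": -24.4,"ty": 28.1,"tz": 0,"gripper": -1},{"rx": 0,"ry": 0,"rz": 0,"tx": -24.4,"ty": 28.1,"tz": 0,"gripper": -1},{"rx": 0,"ry": 0,"rz": 0,"tx": -24.4,"ty": 28.1,"tz": 0,"gripper": -1},{"rx": 0,"ry": 0,"rz": 0,"tx": -24.4,"ty": 28.1,"tz": 0,"gripper": -1},{"rx": 0,"ry": 0,"rz": 0,"tx": -24.4,"ty": 28.1,"tz": 0,"gripper": -1},{"rx": 0,"ry": 0,"rz": 0,"tx": -24.4,"ty": 28.1,"tz": 0,"gripper": -1},{"rx": 0,"ry": 0,"rz": 0,"tx": -24.4,"ty": 28.1,"tz": 0,"gripper": -1},{"rx": 0,"ry": 0,"rz": 0,"tx": -24.4,"ty": 28.1,"tz": 0,"gripper": -1}])

```text
clock: 19.93
tool_pos: [642.0, 273.5, 146.7]
eef_rot: [-0.184, 0.983, -0.0, 0.0]
force: [2.2, -0.4, -0.9]
width: 39.5
finger_force: 29.6
```

Emit:
play_rows(increments=[{"rx": 0,"ry": 0,"rz": 0,"tx": 0,"ty": 0,"tz": 30,"gripper": -1},{"rx": 0,"ry": 0,"rz": 0,"tx": 0,"ty": 0,"tz": 30,"gripper": -1},{"rx": 0,"ry": 0,"rz": 0,"tx": 0,"ty": 0,"tz": 20,"gripper": -1},{"rx": 0,"ry": 0,"rz": 0,"tx": 0,"ty": 0,"tz": 0,"gripper": -1},{"rx": 0,"ry": 0,"rz": 0,"tx": 0,"ty": 0,"tz": 0,"gripper": -1}])

```text
clock: 20.35
tool_pos: [641.0, 271.4, 65.7]
eef_rot: [-0.184, 0.983, -0.0, -0.001]
force: [0.2, -0.0, -1.0]
width: 39.6
finger_force: 29.5
```

```bash
python3 -c "
from h import *
where();print(state()['finger_force'],state()['force']);go(642,272,44.7)"
```

```text
t 20.35 pos [641.  271.4  65.7] yaw -2.772 zaxis [-0.002 -0.001 -1.   ] w 39.6 q6 0.03
29.52806979417801 [ 0.24234775 -0.0399374  -1.046722  ]
tool inc [-1.2  0.2 21. ]
```

Emit:
play_rows(increments=[{"rx": 0,"ry": 0,"rz": 0,"tx": 0,"ty": 0,"tz": 10,"gripper": -1},{"rx": 0,"ry": 0,"rz": 0,"tx": 0,"ty": 0,"tz": 6,"gripper": -1},{"rx": 0,"ry": 0,"rz": 0,"tx": 0,"ty": 0,"tz": 3,"gripper": -1},{"rx": 0,"ry": 0,"rz": 0,"tx": 0,"ty": 0,"tz": 1,"gripper": -1},{"rx": 0,"ry": 0,"rz": 0,"tx": 0,"ty": 0,"tz": 0.7,"gripper": -1},{"rx": 0,"ry": 0,"rz": 0,"tx": 0,"ty": 0,"tz": 0,"gripper": -1},{"rx": 0,"ry": 0,"rz": 0,"tx": 0,"ty": 0,"tz": 0,"gripper": -1}])

```text
clock: 20.93
tool_pos: [641.9, 271.8, 46.1]
eef_rot: [-0.184, 0.983, 0.0, 0.0]
force: [-0.3, -0.7, -1.2]
width: 39.4
finger_force: 29.6
```

Emit:
play_rows(increments=[{"rx": 0,"ry": 0,"rz": 0,"tx": 0,"ty": 0,"tz": 1,"gripper": -1},{"rx": 0,"ry": 0,"rz": 0,"tx": 0,"ty": 0,"tz": 0.8,"gripper": -1},{"rx": 0,"ry": 0,"rz": 0,"tx": 0,"ty": 0,"tz": 0,"gripper": -1}])

```text
clock: 21.18
tool_pos: [642.0, 271.9, 44.8]
eef_rot: [-0.184, 0.983, 0.0, 0.0]
force: [-2.0, -0.9, 4.3]
width: 39.8
finger_force: 30.2
```

Emit:
play_rows(increments=[{"rx": 0,"ry": 0,"rz": 0,"tx": 0,"ty": 0,"tz": 0,"gripper": 1},{"rx": 0,"ry": 0,"rz": 0,"tx": 0,"ty": 0,"tz": 0,"gripper": 1},{"rx": 0,"ry": 0,"rz": 0,"tx": 0,"ty": 0,"tz": 0,"gripper": 1},{"rx": 0,"ry": 0,"rz": 0,"tx": 0,"ty": 0,"tz": -15,"gripper": 1},{"rx": 0,"ry": 0,"rz": 0,"tx": 0,"ty": 0,"tz": -35,"gripper": 1},{"rx": 0,"ry": 0,"rz": 0,"tx": 0,"ty": 0,"tz": -38,"gripper": 1},{"rx": 0,"ry": 0,"rz": 0.123,"tx": 0,"ty": 0,"tz": -27,"gripper": 1},{"rx": 0,"ry": 0,"rz": 0.123,"tx": 0,"ty": 0,"tz": 0,"gripper": 1},{"rx": 0,"ry": 0,"rz": 0.124,"tx": 0,"ty": 0,"tz": 0,"gripper": 1},{"rx": 0,"ry": 0,"rz": 0,"tx": 14.5,"ty": -31.7,"tz": 0,"gripper": 1},{"rx": 0,"ry": 0,"rz": 0,"tx": 14.5,"ty": -31.7,"tz": 0,"gripper": 1},{"rx": 0,"ry": 0,"rz": 0,"tx": 14.5,"ty": -31.7,"tz": 0,"gripper": 1}])

```text
clock: 22.18
tool_pos: [597.5, 176.0, 158.4]
eef_rot: [-0.001, 1.0, -0.0, -0.0]
force: [0.4, -1.3, 0.3]
width: 85.7
finger_force: 0.0
```

Emit:
play_rows(increments=[{"rx": 0,"ry": 0,"rz": 0,"tx": 14.5,"ty": -31.7,"tz": 0,"gripper": 1},{"rx": 0,"ry": 0,"rz": 0,"tx": 14.5,"ty": -31.7,"tz": 0,"gripper": 1},{"rx": 0,"ry": 0,"rz": 0,"tx": 14.5,"ty": -31.7,"tz": 0,"gripper": 1},{"rx": 0,"ry": 0,"rz": 0,"tx": 14.5,"ty": -31.7,"tz": 10,"gripper": 1},{"rx": 0,"ry": 0,"rz": 0,"tx": 14.5,"ty": -31.7,"tz": 10,"gripper": 1},{"rx": 0,"ry": 0,"rz": 0,"tx": 0,"ty": 0,"tz": 0,"gripper": 1},{"rx": 0,"ry": 0,"rz": 0,"tx": 0,"ty": 0,"tz": 0,"gripper": 1}])

```text
clock: 22.77
tool_pos: [524.8, 16.7, 138.8]
eef_rot: [0.001, 1.0, -0.0, -0.0]
force: [-0.5, 0.9, -0.1]
width: 85.6
finger_force: 0.0
```

```bash
python3 -c "
from fit import *
where();go(525.7,18.4,11)
s=snapshot('wrist');pickle.dump(s,open('w7.pkl','wb'))
cv2.imwrite('pics/w7.png',s['image'][:,:,::-1])
m=mask(s,'flange',525,18,20)
if m is not None: print(fit('flange',[(s,m)],(525,18,0)))
t=snapshot('top');pickle.dump(t,open('t1.pkl','wb'))
for o,x0 in dict(motor=(470,272,.39),can=(555,272,0),bracket=(642,272,.37)).items():
    m=mask(t,o,*x0[:2],60); print(o, None if m is None else fit(o,[(t,m)],x0,3,o!='can'))
"
```

```text
t 22.77 pos [524.8  16.7 138.8] yaw 3.139 zaxis [-0.001 -0.    -1.   ] w 85.6 q6 0.03
tool inc [ -1.    1.7 127.8]
(array([525.21,  18.38]), np.float64(0.032))
motor None
can None
bracket None
```

View pics/w7.png

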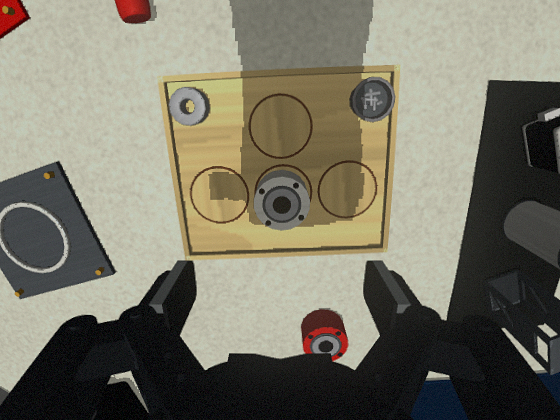

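The tray is clear: housing at (281,200), three empty circles, and the tall parts standing on the mat. Grasping the housing.

Emit:
play_rows(increments=[{"rx": 0,"ry": 0,"rz": 0,"tx": -0.4,"ty": 1.4,"tz": 38,"gripper": 1},{"rx": 0,"ry": 0,"rz": 0,"tx": 0,"ty": 0,"tz": 38,"gripper": 1},{"rx": 0,"ry": 0,"rz": 0,"tx": 0,"ty": 0,"tz": 30,"gripper": 1},{"rx": 0,"ry": 0,"rz": 0,"tx": 0,"ty": 0,"tz": 15,"gripper": 1},{"rx": 0,"ry": 0,"rz": 0,"tx": 0,"ty": 0,"tz": 6,"gripper": 1},{"rx": 0,"ry": 0,"rz": 0,"tx": 0,"ty": 0,"tz": 0,"gripper": 1},{"rx": 0,"ry": 0,"rz": 0,"tx": 0,"ty": 0,"tz": 0,"gripper": -1},{"rx": 0,"ry": 0,"rz": 0,"tx": 0,"ty": 0,"tz": 0,"gripper": -1},{"rx": 0,"ry": 0,"rz": 0,"tx": 0,"ty": 0,"tz": 0,"gripper": -1},{"rx": 0,"ry": 0,"rz": 0,"tx": 0,"ty": 0,"tz": 0,"gripper": -1},{"rx": 0,"ry": 0,"rz": 0,"tx": 0,"ty": 0,"tz": 0,"gripper": -1},{"rx": 0,"ry": 0,"rz": 0,"tx": 0,"ty": 0,"tz": 0,"gripper": -1}], force=30)

```text
clock: 24.07
tool_pos: [527.3, 19.6, 13.5]
eef_rot: [-0.0, 1.0, 0.0, 0.001]
force: [-0.5, 0.4, 6.0]
width: 48.2
finger_force: 30.3
```

```bash
python3 - <<'E'
from h import *
for f,(x,y) in dict(w3=(75,228),w6=(67,161)).items():
    s=pickle.load(open(f+".pkl","rb")); g=cv2.cvtColor(s["image"],cv2.COLOR_RGB2GRAY); m=np.zeros_like(g)
    a=(slice(max(0,y-48),y+48),slice(max(0,x-48),x+48)); m[a]=g[a]>150
    cs=[c for c in cv2.findContours(m,cv2.RETR_EXTERNAL,cv2.CHAIN_APPROX_NONE)[0] if cv2.pointPolygonTest(c,(x,y),False)>0]
    for c in cs:
        P=np.array([onz(s,p[0],11) for p in c],np.float32); print(f,len(c),cv2.minEnclosingCircle(P),cv2.fitEllipse(P)[:2])
where(); print(state()['force'])
go(572+1.8,-245,60)
E
```

```text
w3 175 ((570.5267944335938, -243.77197265625), 40.2225227355957) ((570.57666015625, -243.84925842285156), (78.85694885253906, 78.92264556884766))
w6 232 ((570.6015625, -244.20050048828125), 40.16749954223633) ((570.6320190429688, -244.2261962890625), (79.03170013427734, 79.10517120361328))
t 24.07 pos [527.3  19.6  13.5] yaw -3.142 zaxis [ 0.003  0.    -1.   ] w 48.2 q6 0.04
[-0.48387396  0.38872907  5.95800588]
tool inc [ -46.6 -264.6  -46.4]
```

Emit:
play_rows(increments=[{"rx": 0,"ry": 0,"rz": 0,"tx": 0,"ty": 0,"tz": -10,"gripper": -1},{"rx": 0,"ry": 0,"rz": 0,"tx": 0,"ty": 0,"tz": -30,"gripper": -1},{"rx": 0,"ry": 0,"rz": 0,"tx": 0,"ty": 0,"tz": -30,"gripper": -1},{"rx": 0,"ry": 0,"rz": 0,"tx": 0,"ty": 0,"tz": 0,"gripper": -1}])

```text
clock: 24.4
tool_pos: [529.3, 19.6, 88.0]
eef_rot: [0.0, 1.0, 0.0, 0.004]
force: [1.3, 0.0, -0.3]
width: 47.6
finger_force: 31.8
```

Emit:
play_rows(increments=[{"rx": 0,"ry": 0,"rz": 0,"tx": -5.7,"ty": -32.9,"tz": 0,"gripper": -1},{"rx": 0,"ry": 0,"rz": 0,"tx": -5.7,"ty": -32.9,"tz": 0,"gripper": -1},{"rx": 0,"ry": 0,"rz": 0,"tx": -5.7,"ty": -32.9,"tz": 0,"gripper": -1},{"rx": 0,"ry": 0,"rz": 0,"tx": -5.7,"ty": -32.9,"tz": 0,"gripper": -1},{"rx": 0,"ry": 0,"rz": 0,"tx": -5.7,"ty": -32.9,"tz": 0,"gripper": -1},{"rx": 0,"ry": 0,"rz": 0,"tx": -5.7,"ty": -32.9,"tz": 0,"gripper": -1},{"rx": 0,"ry": 0,"rz": 0,"tx": -5.7,"ty": -32.9,"tz": 0,"gripper": -1},{"rx": 0,"ry": 0,"rz": 0,"tx": -5.7,"ty": -32.9,"tz": 0,"gripper": -1},{"rx": 0,"ry": 0,"rz": 0,"tx": 0,"ty": 0,"tz": 20,"gripper": -1},{"rx": 0,"ry": 0,"rz": 0,"tx": 0,"ty": 0,"tz": 15,"gripper": -1},{"rx": 0,"ry": 0,"rz": 0,"tx": 0,"ty": 0,"tz": 0,"gripper": -1},{"rx": 0,"ry": 0,"rz": 0,"tx": 0,"ty": 0,"tz": 0,"gripper": -1}])

```text
clock: 25.4
tool_pos: [571.0, -243.5, 46.8]
eef_rot: [0.0, 1.0, 0.0, -0.001]
force: [0.4, -0.9, -0.6]
width: 48.1
finger_force: 31.8
```

```bash
python3 -c "
from h import *
where();print(state()['force']);go(572.3,-244,13.5)
s=snapshot('wrist');pickle.dump(s,open('w8.pkl','wb'));cv2.imwrite('pics/w8.png',s['image'][:,:,::-1])
"
```

```text
t 25.40 pos [ 571.  -243.5   46.8] yaw 3.141 zaxis [-0.002  0.001 -1.   ] w 48.1 q6 -0.40
[ 0.37323209 -0.85388511 -0.60492864]
tool inc [-1.3 -0.5 33.3]
```

View pics/w8.png

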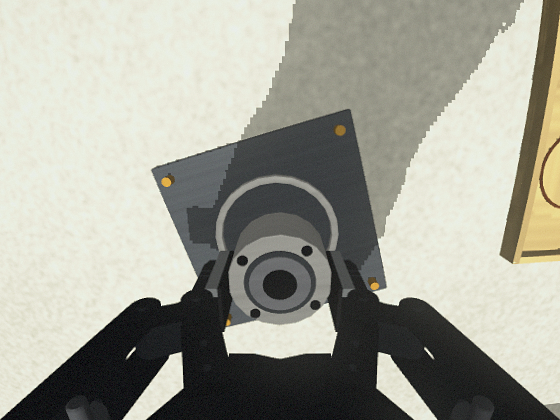

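The housing hangs level, centred over the ring at (277,230). Lowering.

Emit:
play_rows(increments=[{"rx": 0,"ry": 0,"rz": 0,"tx": 0,"ty": 0,"tz": 15,"gripper": -1},{"rx": 0,"ry": 0,"rz": 0,"tx": 0,"ty": 0,"tz": 10,"gripper": -1},{"rx": 0,"ry": 0,"rz": 0,"tx": 0,"ty": 0,"tz": 4,"gripper": -1},{"rx": 0,"ry": 0,"rz": 0,"tx": 0,"ty": 0,"tz": 2,"gripper": -1},{"rx": 0,"ry": 0,"rz": 0,"tx": 0,"ty": 0,"tz": 1,"gripper": -1},{"rx": 0,"ry": 0,"rz": 0,"tx": 0,"ty": 0,"tz": 0,"gripper": -1},{"rx": 0,"ry": 0,"rz": 0,"tx": 0,"ty": 0,"tz": 0,"gripper": -1}])

```text
clock: 26.03
tool_pos: [572.0, -243.7, 15.5]
eef_rot: [-0.0, 1.0, -0.0, 0.0]
force: [-0.5, -0.1, -1.8]
width: 47.5
finger_force: 31.9
```

Emit:
play_rows(increments=[{"rx": 0,"ry": 0,"rz": 0,"tx": 0,"ty": 0,"tz": 1,"gripper": -1},{"rx": 0,"ry": 0,"rz": 0,"tx": 0,"ty": 0,"tz": 0.5,"gripper": -1},{"rx": 0,"ry": 0,"rz": 0,"tx": 0,"ty": 0,"tz": 0.5,"gripper": -1},{"rx": 0,"ry": 0,"rz": 0,"tx": 0,"ty": 0,"tz": 0,"gripper": -1}])

```text
clock: 26.37
tool_pos: [571.9, -243.8, 13.6]
eef_rot: [0.0, 1.0, -0.0, 0.0]
force: [-2.1, 0.8, 4.5]
width: 47.8
finger_force: 32.5
```

Emit:
play_rows(increments=[{"rx": 0,"ry": 0,"rz": 0,"tx": 0,"ty": 0,"tz": 0,"gripper": 1},{"rx": 0,"ry": 0,"rz": 0,"tx": 0,"ty": 0,"tz": 0,"gripper": 1},{"rx": 0,"ry": 0,"rz": 0,"tx": 0,"ty": 0,"tz": 0,"gripper": 1},{"rx": 0,"ry": 0,"rz": 0,"tx": 0,"ty": 0,"tz": -10,"gripper": 1},{"rx": 0,"ry": 0,"rz": 0,"tx": 0,"ty": 0,"tz": -33,"gripper": 1},{"rx": 0,"ry": 0,"rz": 0,"tx": 0,"ty": 0,"tz": -38,"gripper": 1},{"rx": 0,"ry": 0,"rz": 0,"tx": 0,"ty": 0,"tz": -38,"gripper": 1},{"rx": 0,"ry": 0,"rz": 0,"tx": 0,"ty": 0,"tz": -27,"gripper": 1},{"rx": 0,"ry": 0,"rz": 0,"tx": 0,"ty": 0,"tz": 0,"gripper": 1}])

```text
clock: 27.12
tool_pos: [574.5, -244.8, 166.3]
eef_rot: [-0.0, 1.0, -0.002, 0.005]
force: [-0.4, -0.9, 0.7]
width: 85.4
finger_force: 0.0
```

```bash
python3 -c "
from fit import *
where();go(642,272,160)
s=snapshot('wrist');pickle.dump(s,open('w9.pkl','wb'))
m=mask(s,'flange',571,-244,20); print(None if m is None else fit('flange',[(s,m)],(571,-244,0)))
cv2.imwrite('pics/w9.png',s['image'][:,:,::-1])
"
```

```text
t 27.12 pos [ 574.5 -244.8  166.3] yaw -3.142 zaxis [ 0.009 -0.004 -1.   ] w 85.4 q6 -0.40
tool inc [-67.5 516.8   4.8]
(array([ 569.34, -244.29]), np.float64(0.072))
```

View pics/w9.png

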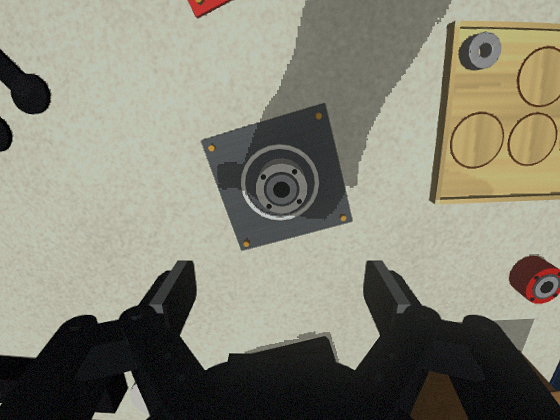

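The housing lies flat inside the ring at (281,185). Now the tall parts go back, bracket first.

Emit:
play_rows(increments=[{"rx": 0,"ry": 0,"rz": 0,"tx": -4.7,"ty": 34.4,"tz": 0,"gripper": 1},{"rx": 0,"ry": 0,"rz": 0,"tx": -4.7,"ty": 34.4,"tz": 0,"gripper": 1},{"rx": 0,"ry": 0,"rz": 0,"tx": -4.7,"ty": 34.4,"tz": 0,"gripper": 1},{"rx": 0,"ry": 0,"rz": 0,"tx": -4.7,"ty": 34.4,"tz": 0,"gripper": 1},{"rx": 0,"ry": 0,"rz": 0,"tx": -4.7,"ty": 34.4,"tz": 0,"gripper": 1},{"rx": 0,"ry": 0,"rz": 0,"tx": -4.7,"ty": 34.4,"tz": 0,"gripper": 1},{"rx": 0,"ry": 0,"rz": 0,"tx": -4.7,"ty": 34.4,"tz": 0,"gripper": 1},{"rx": 0,"ry": 0,"rz": 0,"tx": -4.7,"ty": 34.4,"tz": 0,"gripper": 1},{"rx": 0,"ry": 0,"rz": 0,"tx": -4.7,"ty": 34.4,"tz": 0,"gripper": 1},{"rx": 0,"ry": 0,"rz": 0,"tx": -4.7,"ty": 34.4,"tz": 0,"gripper": 1},{"rx": 0,"ry": 0,"rz": 0,"tx": -4.7,"ty": 34.4,"tz": 0,"gripper": 1},{"rx": 0,"ry": 0,"rz": 0,"tx": -4.7,"ty": 34.4,"tz": 0,"gripper": 1}])

```text
clock: 28.22
tool_pos: [627.3, 170.7, 157.3]
eef_rot: [-0.0, 1.0, -0.0, -0.001]
force: [0.6, 0.0, 0.5]
width: 85.4
finger_force: 0.0
```

Emit:
play_rows(increments=[{"rx": 0,"ry": 0,"rz": 0,"tx": -4.7,"ty": 34.4,"tz": 0,"gripper": 1},{"rx": 0,"ry": 0,"rz": 0,"tx": -4.7,"ty": 34.4,"tz": 0,"gripper": 1},{"rx": 0,"ry": 0,"rz": 0,"tx": -4.2,"ty": 34.4,"tz": 0,"gripper": 1},{"rx": 0,"ry": 0,"rz": -0.123,"tx": 0,"ty": 0,"tz": 0,"gripper": 1},{"rx": 0,"ry": 0,"rz": -0.123,"tx": 0,"ty": 0,"tz": 0,"gripper": 1},{"rx": 0,"ry": 0,"rz": -0.124,"tx": 0,"ty": 0,"tz": 0,"gripper": 1},{"rx": 0,"ry": 0,"rz": 0,"tx": 0,"ty": 0,"tz": 0,"gripper": 1},{"rx": 0,"ry": 0,"rz": 0,"tx": 0,"ty": 0,"tz": 0,"gripper": 1},{"rx": 0,"ry": 0,"rz": 0,"tx": 0,"ty": 0,"tz": 0,"gripper": 1}])

```text
clock: 28.97
tool_pos: [641.4, 272.0, 158.1]
eef_rot: [-0.182, 0.983, -0.0, -0.001]
force: [0.3, 1.0, -0.6]
width: 85.5
finger_force: 0.0
```

```bash
python3 -c "
from fit import *
where();go(642,271.9,44)
s=snapshot('wrist')
for o,x0 in dict(bracket=(642,272,.37)).items():
    m=mask(s,o,*x0[:2],80); print(None if m is None else fit(o,[(s,m)],x0,3,True))
"
```

```text
t 28.97 pos [641.4 272.  158.1] yaw -2.776 zaxis [-0.001 -0.001 -1.   ] w 85.5 q6 0.04
tool inc [ -0.7  -0.3 114.1]
(array([6.4049e+02, 2.7110e+02, 3.7000e-01]), np.float64(0.023))
```

Emit:
play_rows(increments=[{"rx": 0,"ry": 0,"rz": 0,"tx": -0.5,"ty": -0.2,"tz": 38,"gripper": 1},{"rx": 0,"ry": 0,"rz": 0,"tx": 0,"ty": 0,"tz": 38,"gripper": 1},{"rx": 0,"ry": 0,"rz": 0,"tx": 0,"ty": 0,"tz": 27,"gripper": 1},{"rx": 0,"ry": 0,"rz": 0,"tx": 0,"ty": 0,"tz": 11,"gripper": 1},{"rx": 0,"ry": 0,"rz": 0,"tx": 0,"ty": 0,"tz": 0,"gripper": 1},{"rx": 0,"ry": 0,"rz": 0,"tx": 0,"ty": 0,"tz": 0,"gripper": -1},{"rx": 0,"ry": 0,"rz": 0,"tx": 0,"ty": 0,"tz": 0,"gripper": -1},{"rx": 0,"ry": 0,"rz": 0,"tx": 0,"ty": 0,"tz": 0,"gripper": -1},{"rx": 0,"ry": 0,"rz": 0,"tx": 0,"ty": 0,"tz": 0,"gripper": -1},{"rx": 0,"ry": 0,"rz": 0,"tx": 0,"ty": 0,"tz": 0,"gripper": -1},{"rx": 0,"ry": 0,"rz": 0,"tx": 0,"ty": 0,"tz": 0,"gripper": -1}], force=30)

```text
clock: 29.98
tool_pos: [643.4, 272.8, 47.0]
eef_rot: [-0.184, 0.983, 0.0, 0.002]
force: [0.5, 0.2, 7.1]
width: 39.4
finger_force: 31.6
```

Emit:
play_rows(increments=[{"rx": 0,"ry": 0,"rz": 0,"tx": 0,"ty": 0,"tz": -15,"gripper": -1},{"rx": 0,"ry": 0,"rz": 0,"tx": 0,"ty": 0,"tz": -35,"gripper": -1},{"rx": 0,"ry": 0,"rz": 0,"tx": 0,"ty": 0,"tz": -35,"gripper": -1},{"rx": 0,"ry": 0,"rz": 0,"tx": 24.4,"ty": -28.2,"tz": -15,"gripper": -1},{"rx": 0,"ry": 0,"rz": 0,"tx": 24.4,"ty": -28.2,"tz": 0,"gripper": -1},{"rx": 0,"ry": 0,"rz": 0,"tx": 24.4,"ty": -28.2,"tz": 0,"gripper": -1},{"rx": 0,"ry": 0,"rz": 0,"tx": 24.4,"ty": -28.2,"tz": 0,"gripper": -1},{"rx": 0,"ry": 0,"rz": 0,"tx": 24.4,"ty": -28.2,"tz": 0,"gripper": -1},{"rx": 0,"ry": 0,"rz": 0,"tx": 24.4,"ty": -28.2,"tz": 0,"gripper": -1},{"rx": 0,"ry": 0,"rz": 0,"tx": 24.4,"ty": -28.2,"tz": 0,"gripper": -1},{"rx": 0,"ry": 0,"rz": 0,"tx": 24.4,"ty": -28.2,"tz": 0,"gripper": -1},{"rx": 0,"ry": 0,"rz": 0,"tx": 24.4,"ty": -28.2,"tz": 0,"gripper": -1}])

```text
clock: 30.98
tool_pos: [528.5, -45.2, 145.6]
eef_rot: [-0.184, 0.983, -0.0, 0.0]
force: [0.2, -1.0, -0.9]
width: 39.3
finger_force: 30.8
```

Emit:
play_rows(increments=[{"rx": 0,"ry": 0,"rz": 0,"tx": 0,"ty": 0,"tz": 30,"gripper": -1},{"rx": 0,"ry": 0,"rz": 0,"tx": 0,"ty": 0,"tz": 30,"gripper": -1},{"rx": 0,"ry": 0,"rz": 0,"tx": 0,"ty": 0,"tz": 15,"gripper": -1},{"rx": 0,"ry": 0,"rz": 0,"tx": 0,"ty": 0,"tz": 0,"gripper": -1},{"rx": 0,"ry": 0,"rz": 0,"tx": 0,"ty": 0,"tz": 0,"gripper": -1},{"rx": 0,"ry": 0,"rz": 0,"tx": 0,"ty": 0,"tz": 0,"gripper": -1},{"rx": 0,"ry": 0,"rz": 0,"tx": 0,"ty": 0,"tz": 0,"gripper": -1}])

```text
clock: 31.57
tool_pos: [530.5, -43.6, 71.5]
eef_rot: [-0.184, 0.983, -0.0, 0.001]
force: [0.4, 0.3, -1.5]
width: 39.7
finger_force: 30.8
```

```bash
python3 -c "
from fit import *
where();print(state()['force']);go(530.5,-43.3,50)
"
```

```text
t 31.57 pos [530.5 -43.6  71.5] yaw -2.771 zaxis [ 0.002 -0.    -1.   ] w 39.7 q6 -0.45
[ 0.42111805  0.30275295 -1.45283028]
tool inc [-0.1  0.3 21.5]
```

Emit:
play_rows(increments=[{"rx": 0,"ry": 0,"rz": 0,"tx": 0,"ty": 0,"tz": 10,"gripper": -1},{"rx": 0,"ry": 0,"rz": 0,"tx": 0,"ty": 0,"tz": 6,"gripper": -1},{"rx": 0,"ry": 0,"rz": 0,"tx": 0,"ty": 0,"tz": 3,"gripper": -1},{"rx": 0,"ry": 0,"rz": 0,"tx": 0,"ty": 0,"tz": 1,"gripper": -1},{"rx": 0,"ry": 0,"rz": 0,"tx": 0,"ty": 0,"tz": 0,"gripper": -1},{"rx": 0,"ry": 0,"rz": 0,"tx": 0,"ty": 0,"tz": 0,"gripper": -1},{"rx": 0,"ry": 0,"rz": 0,"tx": 0,"ty": 0,"tz": 0,"gripper": -1}])

```text
clock: 32.15
tool_pos: [529.0, -43.6, 50.0]
eef_rot: [-0.184, 0.983, 0.0, -0.0]
force: [-2.9, 1.5, 4.2]
width: 39.7
finger_force: 31.6
```

Emit:
play_rows(increments=[{"rx": 0,"ry": 0,"rz": 0,"tx": 0,"ty": 0,"tz": 0,"gripper": 1},{"rx": 0,"ry": 0,"rz": 0,"tx": 0,"ty": 0,"tz": 0,"gripper": 1},{"rx": 0,"ry": 0,"rz": 0,"tx": 0,"ty": 0,"tz": 0,"gripper": 1},{"rx": 0,"ry": 0,"rz": 0,"tx": 0,"ty": 0,"tz": -15,"gripper": 1},{"rx": 0,"ry": 0,"rz": 0,"tx": 0,"ty": 0,"tz": -35,"gripper": 1},{"rx": 0,"ry": 0,"rz": 0,"tx": 0,"ty": 0,"tz": -38,"gripper": 1},{"rx": 0,"ry": 0,"rz": 0.123,"tx": 0,"ty": 0,"tz": -22,"gripper": 1},{"rx": 0,"ry": 0,"rz": 0.123,"tx": 0,"ty": 0,"tz": 0,"gripper": 1},{"rx": 0,"ry": 0,"rz": 0.124,"tx": 0,"ty": 0,"tz": 0,"gripper": 1},{"rx": 0,"ry": 0,"rz": 0,"tx": 0,"ty": 0,"tz": 0,"gripper": 1},{"rx": 0,"ry": 0,"rz": 0,"tx": 0,"ty": 0,"tz": 0,"gripper": 1}])

```text
clock: 33.07
tool_pos: [529.3, -43.8, 159.8]
eef_rot: [-0.002, 1.0, -0.0, -0.0]
force: [1.1, -0.7, -0.0]
width: 85.4
finger_force: 0.0
```

```bash
python3 -c "
from fit import *
where();go(555.7,272,160)
s=snapshot('wrist');m=mask(s,'bracket',528,-43,80);print(None if m is None else fit('bracket',[(s,m)],(528,-43,.37),6,True))
"
```

```text
t 33.07 pos [529.3 -43.8 159.8] yaw -3.138 zaxis [-0. -0. -1.] w 85.4 q6 -0.09
tool inc [-2.760e+01  3.157e+02 -2.000e-01]
(array([ 5.2619e+02, -4.4760e+01,  3.5000e-01]), np.float64(0.036))
```

Emit:
play_rows(increments=[{"rx": 0,"ry": 0,"rz": 0.004,"tx": -2.9,"ty": 35,"tz": 0,"gripper": 1},{"rx": 0,"ry": 0,"rz": 0,"tx": -2.9,"ty": 35,"tz": 0,"gripper": 1},{"rx": 0,"ry": 0,"rz": 0,"tx": -2.9,"ty": 35,"tz": 0,"gripper": 1},{"rx": 0,"ry": 0,"rz": 0,"tx": -2.9,"ty": 35,"tz": 0,"gripper": 1},{"rx": 0,"ry": 0,"rz": 0,"tx": -2.9,"ty": 35,"tz": 0,"gripper": 1},{"rx": 0,"ry": 0,"rz": 0,"tx": -3,"ty": 35,"tz": 0,"gripper": 1},{"rx": 0,"ry": 0,"rz": 0,"tx": -3,"ty": 35,"tz": 0,"gripper": 1},{"rx": 0,"ry": 0,"rz": 0,"tx": -3,"ty": 35,"tz": 0,"gripper": 1},{"rx": 0,"ry": 0,"rz": 0,"tx": -3,"ty": 35.5,"tz": 0,"gripper": 1},{"rx": 0,"ry": 0,"rz": 0,"tx": 0,"ty": 0,"tz": 20,"gripper": 1},{"rx": 0,"ry": 0,"rz": 0,"tx": 0,"ty": 0,"tz": 0,"gripper": 1},{"rx": 0,"ry": 0,"rz": 0,"tx": 0,"ty": 0,"tz": 0,"gripper": 1}])

```text
clock: 34.17
tool_pos: [555.8, 271.3, 138.6]
eef_rot: [0.001, 1.0, -0.001, -0.002]
force: [0.5, -0.5, -0.4]
width: 85.5
finger_force: 0.0
```

```bash
python3 -c "
from fit import *
where();go(555.7,272,41)
s=snapshot('wrist');m=mask(s,'can',555,272,80);print(None if m is None else fit('can',[(s,m)],(555,272,0),3))
"
```

```text
t 34.17 pos [555.8 271.3 138.6] yaw 3.140 zaxis [-0.003 -0.002 -1.   ] w 85.5 q6 0.46
tool inc [-0.2  0.9 97.6]
(array([553.92, 272.04]), np.float64(0.036))
```

Emit:
play_rows(increments=[{"rx": 0,"ry": 0,"rz": 0,"tx": 0.8,"ty": 0.4,"tz": 36,"gripper": 1},{"rx": 0,"ry": 0,"rz": 0,"tx": 0,"ty": 0,"tz": 36,"gripper": 1},{"rx": 0,"ry": 0,"rz": 0,"tx": 0,"ty": 0,"tz": 18,"gripper": 1},{"rx": 0,"ry": 0,"rz": 0,"tx": 0,"ty": 0,"tz": 8,"gripper": 1},{"rx": 0,"ry": 0,"rz": 0,"tx": 0,"ty": 0,"tz": 0,"gripper": 1},{"rx": 0,"ry": 0,"rz": 0,"tx": 0,"ty": 0,"tz": 0,"gripper": -1},{"rx": 0,"ry": 0,"rz": 0,"tx": 0,"ty": 0,"tz": 0,"gripper": -1},{"rx": 0,"ry": 0,"rz": 0,"tx": 0,"ty": 0,"tz": 0,"gripper": -1},{"rx": 0,"ry": 0,"rz": 0,"tx": 0,"ty": 0,"tz": 0,"gripper": -1},{"rx": 0,"ry": 0,"rz": 0,"tx": 0,"ty": 0,"tz": 0,"gripper": -1},{"rx": 0,"ry": 0,"rz": 0,"tx": 0,"ty": 0,"tz": 0,"gripper": -1}])

```text
clock: 35.18
tool_pos: [557.2, 272.5, 43.9]
eef_rot: [0.002, 1.0, 0.001, 0.001]
force: [-0.5, -0.0, 6.6]
width: 45.5
finger_force: 30.2
```

Emit:
play_rows(increments=[{"rx": 0,"ry": 0,"rz": 0,"tx": 0,"ty": 0,"tz": -15,"gripper": -1},{"rx": 0,"ry": 0,"rz": 0,"tx": 0,"ty": 0,"tz": -35,"gripper": -1},{"rx": 0,"ry": 0,"rz": 0,"tx": 0,"ty": 0,"tz": -30,"gripper": -1},{"rx": 0,"ry": 0,"rz": 0,"tx": 5.9,"ty": -25,"tz": 0,"gripper": -1},{"rx": 0,"ry": 0,"rz": 0,"tx": 5.9,"ty": -33,"tz": 0,"gripper": -1},{"rx": 0,"ry": 0,"rz": 0,"tx": 5.9,"ty": -33,"tz": 0,"gripper": -1},{"rx": 0,"ry": 0,"rz": 0,"tx": 5.9,"ty": -33,"tz": 0,"gripper": -1},{"rx": 0,"ry": 0,"rz": 0,"tx": 5.8,"ty": -33,"tz": 0,"gripper": -1},{"rx": 0,"ry": 0,"rz": 0,"tx": 5.8,"ty": -33,"tz": 0,"gripper": -1},{"rx": 0,"ry": 0,"rz": 0,"tx": 0,"ty": 0,"tz": 30,"gripper": -1},{"rx": 0,"ry": 0,"rz": 0,"tx": 0,"ty": 0,"tz": 25,"gripper": -1},{"rx": 0,"ry": 0,"rz": 0,"tx": 0,"ty": 0,"tz": 0,"gripper": -1}])

```text
clock: 36.18
tool_pos: [517.8, 81.1, 64.1]
eef_rot: [0.003, 1.0, -0.0, -0.002]
force: [-1.2, -0.6, -1.7]
width: 45.0
finger_force: 31.7
```

Emit:
play_rows(increments=[{"rx": 0,"ry": 0,"rz": 0,"tx": 0,"ty": 0,"tz": 0,"gripper": -1},{"rx": 0,"ry": 0,"rz": 0,"tx": 0,"ty": 0,"tz": 0,"gripper": -1},{"rx": 0,"ry": 0,"rz": 0,"tx": 0,"ty": 0,"tz": 0,"gripper": -1}])

```text
clock: 36.43
tool_pos: [521.3, 82.8, 68.6]
eef_rot: [0.002, 1.0, 0.0, 0.001]
force: [0.3, 0.6, -1.5]
width: 45.0
finger_force: 31.7
```

```bash
python3 -c "
from fit import *
where();print(state()['force']);go(521,82.3,46.9)
"
```

```text
t 36.43 pos [521.3  82.8  68.6] yaw 3.138 zaxis [ 0.002  0.    -1.   ] w 45.0 q6 0.16
[ 0.2899787   0.5525719  -1.47128219]
tool inc [ 0.4 -0.5 21.7]
```

Emit:
play_rows(increments=[{"rx": 0,"ry": 0,"rz": 0,"tx": 0,"ty": -0.4,"tz": 10,"gripper": -1},{"rx": 0,"ry": 0,"rz": 0,"tx": 0,"ty": 0,"tz": 5,"gripper": -1},{"rx": 0,"ry": 0,"rz": 0,"tx": 0,"ty": 0,"tz": 3,"gripper": -1},{"rx": 0,"ry": 0,"rz": 0,"tx": 0,"ty": 0,"tz": 0,"gripper": -1},{"rx": 0,"ry": 0,"rz": 0,"tx": 0,"ty": 0,"tz": 0,"gripper": -1},{"rx": 0,"ry": 0,"rz": 0,"tx": 0,"ty": 0,"tz": 0,"gripper": -1}])

```text
clock: 36.93
tool_pos: [520.2, 81.9, 49.0]
eef_rot: [0.002, 1.0, -0.0, -0.0]
force: [-0.1, -0.2, -2.2]
width: 45.2
finger_force: 31.7
```

Emit:
play_rows(increments=[{"rx": 0,"ry": 0,"rz": 0,"tx": 0,"ty": 0,"tz": 1.2,"gripper": -1},{"rx": 0,"ry": 0,"rz": 0,"tx": 0,"ty": 0,"tz": 0.9,"gripper": -1},{"rx": 0,"ry": 0,"rz": 0,"tx": 0,"ty": 0,"tz": 0.4,"gripper": -1},{"rx": 0,"ry": 0,"rz": 0,"tx": 0,"ty": 0,"tz": 0,"gripper": -1}])

```text
clock: 37.27
tool_pos: [520.4, 81.8, 46.9]
eef_rot: [0.002, 1.0, 0.0, 0.0]
force: [-1.6, 0.3, 3.4]
width: 45.0
finger_force: 32.1
```

Emit:
play_rows(increments=[{"rx": 0,"ry": 0,"rz": 0,"tx": 0,"ty": 0,"tz": 0,"gripper": 1},{"rx": 0,"ry": 0,"rz": 0,"tx": 0,"ty": 0,"tz": 0,"gripper": 1},{"rx": 0,"ry": 0,"rz": 0,"tx": 0,"ty": 0,"tz": 0,"gripper": 1},{"rx": 0,"ry": 0,"rz": 0,"tx": 0,"ty": 0,"tz": -15,"gripper": 1},{"rx": 0,"ry": 0,"rz": 0,"tx": 0,"ty": 0,"tz": -35,"gripper": 1},{"rx": 0,"ry": 0,"rz": 0,"tx": 0,"ty": 0,"tz": -38,"gripper": 1},{"rx": 0,"ry": 0,"rz": 0,"tx": 0,"ty": 0,"tz": -25,"gripper": 1},{"rx": 0,"ry": 0,"rz": 0,"tx": 0,"ty": 0,"tz": 0,"gripper": 1},{"rx": 0,"ry": 0,"rz": 0,"tx": 0,"ty": 0,"tz": 0,"gripper": 1}])

```text
clock: 38.02
tool_pos: [521.3, 82.0, 161.0]
eef_rot: [0.002, 1.0, 0.0, 0.002]
force: [-0.3, 0.6, 0.1]
width: 85.4
finger_force: 0.0
```

```bash
python3 -c "
from fit import *
where();go(470.6,272.2,160)
s=snapshot('wrist');m=mask(s,'can',520,82,80);print(None if m is None else fit('can',[(s,m)],(520,82,0),6))
"
```

```text
t 38.02 pos [521.3  82.  161. ] yaw 3.138 zaxis [ 0.003  0.    -1.   ] w 85.4 q6 0.16
tool inc [ 51.4 190.    0.9]
(array([517.55,  81.29]), np.float64(0.033))
```

Emit:
play_rows(increments=[{"rx": 0,"ry": 0,"rz": -0.004,"tx": 8.3,"ty": 31.7,"tz": 0,"gripper": 1},{"rx": 0,"ry": 0,"rz": 0,"tx": 8.3,"ty": 31.7,"tz": 0,"gripper": 1},{"rx": 0,"ry": 0,"rz": 0,"tx": 8.3,"ty": 31.7,"tz": 0,"gripper": 1},{"rx": 0,"ry": 0,"rz": 0,"tx": 8.3,"ty": 31.7,"tz": 0,"gripper": 1},{"rx": 0,"ry": 0,"rz": 0,"tx": 8.3,"ty": 31.7,"tz": 0,"gripper": 1},{"rx": 0,"ry": 0,"rz": 0,"tx": 8.3,"ty": 31.7,"tz": 0,"gripper": 1},{"rx": 0,"ry": 0,"rz": 0,"tx": 0,"ty": 0,"tz": 20,"gripper": 1},{"rx": 0,"ry": 0,"rz": 0,"tx": 0,"ty": 0,"tz": 0,"gripper": 1},{"rx": 0,"ry": 0,"rz": 0,"tx": 0,"ty": 0,"tz": 0,"gripper": 1},{"rx": 0,"ry": 0,"rz": 0,"tx": 0,"ty": 0,"tz": 0,"gripper": 1}])

```text
clock: 38.95
tool_pos: [470.2, 271.2, 139.1]
eef_rot: [0.0, 1.0, -0.001, -0.001]
force: [0.0, -0.8, 0.5]
width: 85.6
finger_force: 0.0
```

```bash
python3 -c "
from fit import *
where();go(470.6,272.2,50)
s=snapshot('wrist');m=mask(s,'motor',470,272,60);print(None if m is None else fit('motor',[(s,m)],(470,272,.39),3,True))
"
```

```text
t 38.95 pos [470.2 271.2 139.1] yaw 3.141 zaxis [-0.002 -0.001 -1.   ] w 85.6 q6 0.52
tool inc [-0.5  1.1 89.1]
(array([4.6816e+02, 2.7196e+02, 3.7000e-01]), np.float64(0.052))
```

Emit:
play_rows(increments=[{"rx": 0,"ry": 0,"rz": 0,"tx": 0,"ty": 0.6,"tz": 35,"gripper": 1},{"rx": 0,"ry": 0,"rz": 0,"tx": 0,"ty": 0,"tz": 31,"gripper": 1},{"rx": 0,"ry": 0,"rz": 0,"tx": 0,"ty": 0,"tz": 15,"gripper": 1},{"rx": 0,"ry": 0,"rz": 0,"tx": 0,"ty": 0,"tz": 8,"gripper": 1},{"rx": 0,"ry": 0,"rz": 0,"tx": 0,"ty": 0,"tz": 0,"gripper": 1},{"rx": 0,"ry": 0,"rz": 0,"tx": 0,"ty": 0,"tz": 0,"gripper": -1},{"rx": 0,"ry": 0,"rz": 0,"tx": 0,"ty": 0,"tz": 0,"gripper": -1},{"rx": 0,"ry": 0,"rz": 0,"tx": 0,"ty": 0,"tz": 0,"gripper": -1},{"rx": 0,"ry": 0,"rz": 0,"tx": 0,"ty": 0,"tz": 0,"gripper": -1},{"rx": 0,"ry": 0,"rz": 0,"tx": 0,"ty": 0,"tz": 0,"gripper": -1},{"rx": 0,"ry": 0,"rz": 0,"tx": 0,"ty": 0,"tz": 0,"gripper": -1}], force=40)

```text
clock: 39.97
tool_pos: [471.2, 272.9, 51.6]
eef_rot: [-0.0, 1.0, 0.0, 0.001]
force: [-0.2, -1.3, 5.9]
width: 35.2
finger_force: 39.3
```

Emit:
play_rows(increments=[{"rx": 0,"ry": 0,"rz": 0,"tx": 0,"ty": 0,"tz": -15,"gripper": -1},{"rx": 0,"ry": 0,"rz": 0,"tx": 0,"ty": 0,"tz": -35,"gripper": -1},{"rx": 0,"ry": 0,"rz": 0,"tx": 0,"ty": 0,"tz": -35,"gripper": -1},{"rx": 0,"ry": 0,"rz": 0,"tx": 0,"ty": 0,"tz": -30,"gripper": -1},{"rx": 0,"ry": 0,"rz": 0,"tx": 4,"ty": -20,"tz": 0,"gripper": -1},{"rx": 0,"ry": 0,"rz": 0,"tx": 4.6,"ty": -36,"tz": 0,"gripper": -1},{"rx": 0,"ry": 0,"rz": 0,"tx": 0,"ty": -36,"tz": 0,"gripper": -1},{"rx": 0,"ry": 0,"rz": 0,"tx": 0,"ty": -36,"tz": 0,"gripper": -1},{"rx": 0,"ry": 0,"rz": 0,"tx": 0,"ty": -36,"tz": 0,"gripper": -1},{"rx": 0,"ry": 0,"rz": 0,"tx": 0,"ty": -36,"tz": 0,"gripper": -1},{"rx": 0,"ry": 0,"rz": 0,"tx": 0,"ty": -36,"tz": 0,"gripper": -1},{"rx": 0,"ry": 0,"rz": 0,"tx": 0,"ty": -20,"tz": 0,"gripper": -1}])

```text
clock: 40.97
tool_pos: [461.2, 13.7, 165.7]
eef_rot: [0.001, 1.0, -0.001, -0.0]
force: [0.1, 0.1, -3.7]
width: 35.3
finger_force: 41.5
```

Emit:
play_rows(increments=[{"rx": 0,"ry": 0,"rz": 0,"tx": 0,"ty": 0,"tz": 0,"gripper": -1},{"rx": 0,"ry": 0,"rz": 0,"tx": 0,"ty": 0,"tz": 30,"gripper": -1},{"rx": 0,"ry": 0,"rz": 0,"tx": 0,"ty": 0,"tz": 35,"gripper": -1},{"rx": 0,"ry": 0,"rz": 0,"tx": 0,"ty": 0,"tz": 25,"gripper": -1},{"rx": 0,"ry": 0,"rz": 0,"tx": 0,"ty": 0,"tz": 0,"gripper": -1},{"rx": 0,"ry": 0,"rz": 0,"tx": 0,"ty": 0,"tz": 0,"gripper": -1},{"rx": 0,"ry": 0,"rz": 0,"tx": 0,"ty": 0,"tz": 0,"gripper": -1},{"rx": 0,"ry": 0,"rz": 0,"tx": 0,"ty": 0,"tz": 0,"gripper": -1}])

```text
clock: 41.63
tool_pos: [463.3, 17.0, 77.2]
eef_rot: [-0.0, 1.0, 0.0, 0.001]
force: [0.4, -0.6, -4.5]
width: 34.9
finger_force: 41.4
```

```bash
python3 -c "
from fit import *
where();print(state()['force']);go(462,16.3,54.6)
"
```

```text
t 41.63 pos [463.3  17.   77.2] yaw -3.141 zaxis [ 0.003  0.    -1.   ] w 34.9 q6 0.04
[ 0.42127943 -0.59304979 -4.52544619]
tool inc [ 1.4 -0.7 22.6]
```

Emit:
play_rows(increments=[{"rx": 0,"ry": 0,"rz": 0,"tx": 0.4,"ty": -0.6,"tz": 10,"gripper": -1},{"rx": 0,"ry": 0,"rz": 0,"tx": 0,"ty": 0,"tz": 5,"gripper": -1},{"rx": 0,"ry": 0,"rz": 0,"tx": 0,"ty": 0,"tz": 3,"gripper": -1},{"rx": 0,"ry": 0,"rz": 0,"tx": 0,"ty": 0,"tz": 0,"gripper": -1},{"rx": 0,"ry": 0,"rz": 0,"tx": 0,"ty": 0,"tz": 0,"gripper": -1},{"rx": 0,"ry": 0,"rz": 0,"tx": 0,"ty": 0,"tz": 0,"gripper": -1}])

```text
clock: 42.13
tool_pos: [461.8, 16.1, 57.9]
eef_rot: [-0.0, 1.0, 0.0, 0.0]
force: [0.3, 1.3, -2.9]
width: 34.9
finger_force: 41.7
```

Emit:
play_rows(increments=[{"rx": 0,"ry": 0,"rz": 0,"tx": 0,"ty": 0,"tz": 2,"gripper": -1},{"rx": 0,"ry": 0,"rz": 0,"tx": 0,"ty": 0,"tz": 1,"gripper": -1},{"rx": 0,"ry": 0,"rz": 0,"tx": 0,"ty": 0,"tz": 0.7,"gripper": -1},{"rx": 0,"ry": 0,"rz": 0,"tx": 0,"ty": 0,"tz": 0,"gripper": -1}])

```text
clock: 42.47
tool_pos: [461.9, 16.0, 54.6]
eef_rot: [0.0, 1.0, -0.0, 0.0]
force: [-4.5, -0.7, 7.4]
width: 34.9
finger_force: 43.0
```

Emit:
play_rows(increments=[{"rx": 0,"ry": 0,"rz": 0,"tx": 0,"ty": 0,"tz": 0,"gripper": 1},{"rx": 0,"ry": 0,"rz": 0,"tx": 0,"ty": 0,"tz": 0,"gripper": 1},{"rx": 0,"ry": 0,"rz": 0,"tx": 0,"ty": 0,"tz": 0,"gripper": 1},{"rx": 0,"ry": 0,"rz": 0,"tx": 0,"ty": 0,"tz": -15,"gripper": 1},{"rx": 0,"ry": 0,"rz": 0,"tx": 0,"ty": 0,"tz": -30,"gripper": 1},{"rx": 0,"ry": 0,"rz": 0,"tx": 0,"ty": 0,"tz": -36,"gripper": 1},{"rx": 0,"ry": 0,"rz": 0,"tx": 0,"ty": 0,"tz": -36,"gripper": 1},{"rx": 0,"ry": 0,"rz": 0,"tx": -23,"ty": -3,"tz": -30,"gripper": 1},{"rx": 0,"ry": 0,"rz": 0,"tx": -23,"ty": -4,"tz": 0,"gripper": 1},{"rx": 0,"ry": 0,"rz": 0,"tx": 0,"ty": 0,"tz": 0,"gripper": 1},{"rx": 0,"ry": 0,"rz": 0,"tx": 0,"ty": 0,"tz": 0,"gripper": 1},{"rx": 0,"ry": 0,"rz": 0,"tx": 0,"ty": 0,"tz": 0,"gripper": 1}])

```text
clock: 43.47
tool_pos: [506.6, 9.1, 199.9]
eef_rot: [0.0, 1.0, -0.0, -0.001]
force: [-0.9, 0.8, 0.2]
width: 85.3
finger_force: 0.0
```

```bash
python3 -c "
from fit import *
where()
s=snapshot('wrist');cv2.imwrite('pics/fin.png',s['image'][:,:,::-1])
for o,x0 in dict(motor=(460,16,.39),can=(519,82,0),bracket=(528,-43,.37)).items():
    m=mask(s,o,*x0[:2],60);print(o,None if m is None else fit(o,[(s,m)],x0,6,o!='can'))
"
```

```text
t 43.47 pos [506.6   9.1 199.9] yaw 3.142 zaxis [-0.002 -0.    -1.   ] w 85.3 q6 0.02
motor (array([4.5909e+02, 1.4930e+01, 4.1000e-01]), np.float64(0.081))
can (array([517.22,  81.07]), np.float64(0.037))
bracket (array([ 5.2594e+02, -4.4700e+01,  3.7000e-01]), np.float64(0.036))
```

View pics/fin.png

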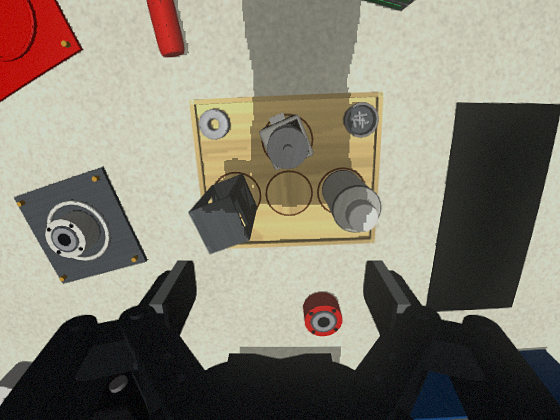

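All three tall parts stand upright on their old spots, within about 2 mm of the earlier measurement from the same view. The housing is in the ring at (75,235), and the tub and collar have not moved.

```bash
python3 -c "
from workcell import *
print(sign_off())"
```

```text
the job is handed in; nothing more can be done
None
```

The job is handed in at about 43.5 s on the robot clock: the housing lies flat inside the ring, the three tall parts stand upright within about 2 mm of their original spots, and the tub and collar were left where they were.

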